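Seat and clamp a grating turret in an open spectrograph

ROBOT

A 6-joint arm with a two-finger parallel gripper is mounted at the origin on the work surface. World frame = base frame: x ahead of the robot, y to its left, z up, the work surface at z = 0. Lengths are in m, angles in rad, forces in N, time in s.
With the tool pointing down it reaches from about 0.25 to 0.725 m from the base axis. Payload 4 kg.
Tool frame: the origin (TCP) lies on the centre line of the jaws, within the pads' length; the fingertips stand 11 mm ahead of it and the grasp point (between the pads) lies 8 mm behind it; z points along the fingers, x is the direction in which the jaws open and shut, and the axes are right-handed (so a half turn about z gives the same grasp; the last joint's range is limited). The gripper opens to 85 mm and grips with 20 to 120 N. Pads are 22 mm wide; open, the fingers measure 114 mm over their backs; the gripper's body (76 mm by 85 mm) begins 54 mm behind the grasp point. The pads swing forward as they close: fully open they stand 13 mm farther back than shut.
Start: joints at [-1.341, 0.241, 0.005, 1.335, 0, 1.571], TCP at [0.114, -0.487, 0.242] pointing down, gripper open.
Joint ranges: [-2.72, 2.72], [-1.05, 1.87], [-1.09, 1.28], [-1.99, 2.15], [-1.42, 1.44], [-3.14, 3.14]. Speed limits (rad/s): [2.79, 2.79, 3.14, 3.14, 3.14, 3.14].

INTERFACE

Orientations are given as a unit quaternion [x, y, z, w].
In Python, from workcell import bot, viewer, order gives the robot as it stands. The module is installed in compiled form; this text tells all that it offers.
- The arm moves only by the tool send_rows, never from a script. Its argument "increments" is a list that holds one entry, the list of rows, each a list of 4 numbers: the shift along the tool's x, y, z in m, then the turn about the tool's z in degrees. A call has exactly 8 rows; each row shifts and turns the pose as measured when the row begins, along the tool's axes as they then stand; what a row does not reach is not made up. A row lasts 1/10 s, in which the tool goes at most 50 mm and 8.59 degrees, less where a joint would pass 70% of its speed; a pose out of reach is approached as far as the arm can. A call is refused whole if a number of a shift passes 0.05 or a number of a turn 8.59, either way. A call with a gripper value outside its range is refused whole. "hand" is the closure, from -1 (fully open) to 1 (shut), so that 0 is half open, set as the call begins (left out, the last holds). The fingers move at their own pace and stop on an object; the grip force is fixed at half the most. Time passes only in rows, so rows that do not move let the fingers close, or fill a call up. It gives the time, the measured TCP pose, the force and the opening at its end, in the units of the state.
- bot.get_obs(): the state, without advancing time (a new reading comes with each control period).
- viewer.camera(name): name is "scene" or "top" or "wrist"; returns a dict with "image" (384x512x3 uint8, red, green, blue), "range_z" (384x512 float32, m along the optical axis (not along the pixel's ray), 0 where there is no reading), "camera_matrix" (3x3 intrinsics, pixels), "eye" and "rotation" of the camera in the world. Camera axes: x right, y down, z forward; pixel columns grow to the right and rows downward; lengths in m; the calibration is good to about 2 mm. A picture is of the moment at which its call begins.
- order.job_done(): hands the job in, once; it reports no verdict.
The state is a dict: "clock": time; "joint_pos": joint angles; "joint_vel": joint speeds; "tau": joint torques, N m; "eef_pos": TCP position; "tool_rot": TCP orientation; "ft_force": force on the tool from outside, world axes, zero at the start; "ft_torque": the same for the moment, N m; "grip_width": finger opening in m.
Only numpy, scipy, OpenCV 4.12 (cv2) and the standard library are available. Lean on these libraries where they do the work, as an engineer would, in place of code of your own. Each camera call takes 0.05 s, during which the arm holds its last target.

TASK

Fit the grating turret with the orange grip block (copper gratings) onto the spectrograph drive: take it by its block, lower it over the centre shaft and the brass locating pin together, feeling gently for the pin rather than forcing it, until it sits fully home and flat. Then swing the red clamp fully over its plate, let go, and leave the blue turret and the other things on the bench where they are.

Things in the scene. Friction and masses are not known exactly. Their poses are not given: they have to be found in the camera images.
- turret: Turret to fit, loose, 0.26 to 0.44 kg. Black square plate 84 x 84 x 8 mm with a 14 mm centre bore; on it a 30 x 30 mm hub (8 to 40 mm up; the bore runs on inside it to 40 mm), then the orange grip block. Two copper gratings stand at y = +29 and -29 mm, 28 mm long in x, 8 mm thick, tops 35 mm up: grip above them. Heights are above the underside. Origin: centre of the underside, z up.
- turret_grip (a point): Point in the middle of the turret's orange grip block, 60 mm above the plate's underside. The block is 24 x 24 mm, its sides parallel to the plate's, from 40 to 77 mm above the underside. Axes as the turret's.
- turret_slot (a point): Centre, at the underside, of the turret's pin slot: 30 mm from the bore's centre along the turret's own +x, 11 mm long (radially) by 8 mm wide, right through the plate, flanked by two white dots on top.
- other_turret: Another turret of the same shape and size with blue grip block and blue gratings: leave it alone. Origin: centre of its underside.
- base: The spectrograph: fixed blue base plate 225 x 180 x 12 mm with the round drive on it. Origin: on the bench, on the shaft axis; +x towards the pin side, -x towards the clamp. Two small fixed blocks, tops 46 mm above the bench, stand at x = 70 mm, y = +68 and -68 mm.
- seat (a point): Centre of the drive table's top face (80 mm across), on the shaft axis, 55 mm above the bench: the turret's underside must rest here. Axes as the base's. The steel shaft, 12 mm in diameter, rises 37 mm above it, its last 5 mm tapering to 6 mm. The brass pin, 6 mm in diameter, stands 8 mm above it, its last 1 mm tapering to 4 mm, 30 mm from the axis; for its direction see pin_home.
- pin_home (a point): Home position of the pin's top, 30 mm from the shaft axis, 0.8 rad clockwise (from above) of the base's +x. The pin is not here now: the drive stopped, braked (it will not turn), 0.2 to 1.4 rad counter-clockwise of home; that angle is not measured. If the slot misses the pin, the plate rides on it 8 mm high and may be turned there under a light push of 3 to 7 N until the pin drops in.
- clamp (a joint): Red clamp's angle in rad: 0 to 0.2 at the start is open; 1.57 closed, its finger pointing at the shaft over the plate's edge (stop at 1.6). It closes clockwise seen from above and stays where left (friction 0.08 N m, about 2 N at the post). Flat bar 80 x 12 mm, 66 to 74 mm above the bench, pivoted at its middle; passes 3 mm above a seated plate, but rubs or jams on it if it is not down.
- clamp_hinge (a point): Point on the clamp's upright hinge axis, fixed to the base plate 75 mm from the shaft axis in the seat's -x direction, 66 mm above the bench.
- clamp_post (a point): Point on the axis of the clamp's upright red post, 8 mm below its top. The post is 12 mm in diameter, from 74 to 116 mm above the bench, on the bar's tail 36 mm from the hinge axis, opposite the finger. At joint 0 it lies from the hinge in the seat's -y direction, at 1.57 in the seat's -x direction. Push or pinch it to swing the clamp.
- solvent: White bottle with red cap, 50 mm across, 130 mm tall, a bystander. Origin: centre of its underside.
- mirror_post: Round mirror on a steel post, 111 mm tall, foot 44 mm across, a bystander. Origin: centre of its underside.
- post_holder: Black post holder, 32 mm across, 70 mm tall, a bystander. Origin: centre of its underside.
- lens_can: Flat black round lens box, 44 mm across, 18 mm tall, a bystander. Origin: centre of its underside.
- screw_tray: Clear divided tray, 120 x 90 x 30 mm, a bystander. Origin: centre of its underside.
- driver: Screwdriver with a yellow handle lying on the bench, 160 mm long, a bystander. Origin: at its middle, on the bench.

How it is judged:
By the outcome, as a careful person would: the job done as asked, in the order asked, and still so for the second after the job is handed in, with the robot touching nothing.
It also fails if it takes over 72 s, if anything falls off the work surface, if the arm or the gripper's body presses on something with over 40 N, if the wrist force passes 120 N, or if a joint passes its speed limit or range.

## Working session

There is one attempt and no reset: what is moved stays moved. The work goes in short steps, Python scripts to look and compute and a tool call to move; the robot and the scene stay as the last step left them, time stands still between calls to the robot, and variables do not carry over. Pictures are saved under pics/ and viewed, and the job is handed in when it is done.

Besides the shell and the picture viewer there is one more tool, called after "Call:" by a JSON object that holds its "op" and its "data", one argument or row to a line. send_rows: Moves the arm, as the interface text tells. Its arguments: {"type":"object","properties":{"increments":{"type":"array","items":{"type":"array","items":{"type":"array","items":{"type":"number"}}}},"hand":{"type":"number"}},"required":["increments"]}

```bash
mkdir -p pics
python3 - <<'E'
from workcell import bot,viewer,order
import cv2,numpy as np
o=bot.get_obs()
for k,v in o.items(): print(k,np.round(v,4))
for n in ["scene","top","wrist"]:
    c=viewer.camera(n)
    cv2.imwrite(f"pics/{n}0.png",c["image"][:,:,::-1])
    np.savez(f"pics/{n}0.npz",**c)
    print(n,c["camera_matrix"].tolist(),np.round(c["eye"],4),np.round(c["rotation"],4).tolist(), c["range_z"].min(),c["range_z"].max())
E
```

```text
clock 0.0
joint_pos [-1.341   0.2414  0.0037  1.3352  0.      1.5708]
joint_vel [-0.0003  0.0001  0.0013 -0.0022 -0.0004  0.0017]
tau [ 6.00000e-04 -3.72316e+01  2.52409e+01  1.70000e-02  2.00000e-04
 -0.00000e+00]
eef_pos [ 0.1138 -0.4863  0.2414]
tool_rot [ 7.835e-01 -6.214e-01 -8.000e-04 -6.000e-04]
ft_force [-0.0472  0.1545  0.378 ]
ft_torque [ 0.0001  0.0057 -0.007 ]
grip_width 0.085
scene [[446.7839265996217, 0.0, 255.23465195894525], [0.0, 446.7839265996217, 190.67449155570463], [0.0, 0.0, 1.0]] [ 1.3775 -0.5346  0.9298] [0.8099, 0.4162, -0.1983, -0.3627] 0.0 3.9998
top [[399.44602803736467, 0.0, 253.95851865068715], [0.0, 399.44602803736467, 189.11395917283593], [0.0, 0.0, 1.0]] [ 0.4147 -0.0218  1.3103] [0.7103, -0.7014, 0.0446, -0.0387] 0.0 2.2252977
wrist [[309.99377062908286, 0.0, 258.79159372374215], [0.0, 309.99377062908286, 195.90784053416456], [0.0, 0.0, 1.0]] [ 0.1907 -0.4695  0.3736] [0.774, -0.6138, -0.0976, 0.1211] 0.0 1.2588426
```

View pics/scene0.png

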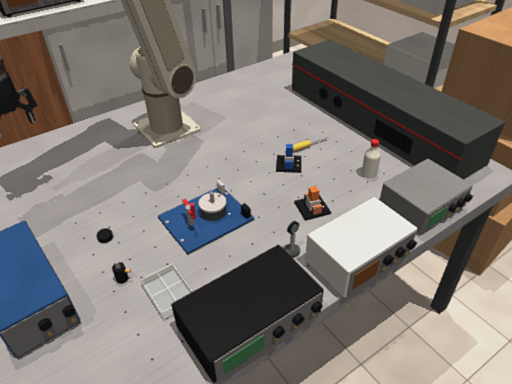

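View pics/top0.png

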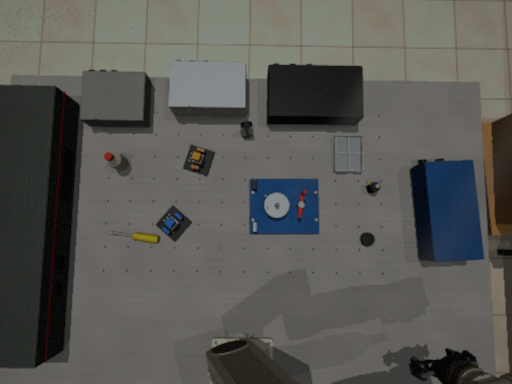

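View pics/wrist0.png

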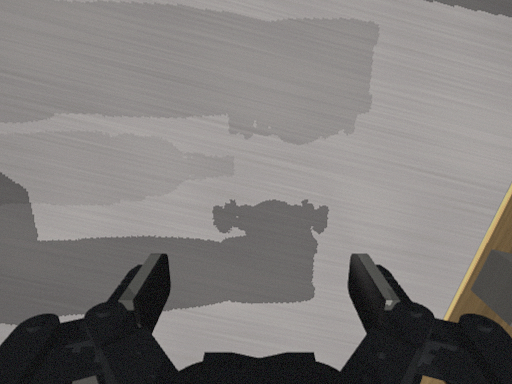

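```bash
cat > h.py <<'E'
import numpy as np,cv2
from scipy.spatial.transform import Rotation as R
def M(c):
    r=np.array(c["rotation"]); 
    return R.from_quat(r).as_matrix() if r.size==4 else r
def ray(c,u,v,z):
    K=c["camera_matrix"];d=M(c)@np.array([(u-K[0,2])/K[0,0],(v-K[1,2])/K[1,1],1.])
    e=np.array(c["eye"]);return e+d*(z-e[2])/d[2]
def proj(c,p):
    q=M(c).T@(np.asarray(p)-c["eye"]);K=c["camera_matrix"];return K[0,0]*q[0]/q[2]+K[0,2],K[1,1]*q[1]/q[2]+K[1,2]
def cloud(c):
    K=c["camera_matrix"];z=c["range_z"];v,u=np.mgrid[:z.shape[0],:z.shape[1]]
    p=np.stack([(u-K[0,2])/K[0,0]*z,(v-K[1,2])/K[1,1]*z,z],-1)
    return p@M(c).T+np.array(c["eye"])
def hsv(c): return cv2.cvtColor(c["image"],cv2.COLOR_RGB2HSV)
def tool(o):
    """world->tool helper"""
    return R.from_quat(o["tool_rot"]).as_matrix()
E
python3 - <<'E'
from h import *
c=dict(np.load("pics/top0.npz")); P=cloud(c);H=hsv(c)
for n,(u,v) in dict(turret=(198,157),blue=(172,222),shaft=(277,206),hinge=(301,204),bottle=(113,160),mirror=(247,130),holder=(373,187),can=(367,239),tray=(347,154)).items():
    print(n,np.round(P[v,u],3),np.round(ray(c,u,v,0.05),3))
im=cv2.resize(c["image"][110:260,80:400],None,fx=2.5,fy=2.5,interpolation=cv2.INTER_CUBIC)
cv2.imwrite("pics/topz.png",im[:,:,::-1])
E
```

```text
turret [0.661 0.146 0.071] [0.665 0.149 0.05 ]
blue [0.456 0.218 0.084] [0.457 0.225 0.05 ]
shaft [ 0.508 -0.103  0.087] [ 0.511 -0.105  0.05 ]
hinge [ 0.517 -0.178  0.074] [ 0.519 -0.181  0.05 ]
bottle [0.642 0.402 0.101] [0.652 0.42  0.05 ]
mirror [ 0.758 -0.007  0.044] [ 0.756 -0.007  0.05 ]
holder [ 0.576 -0.41   0.053] [ 0.576 -0.411  0.05 ]
can [ 0.411 -0.398  0.017] [ 0.411 -0.388  0.05 ]
tray [ 0.688 -0.337  0.02 ] [ 0.682 -0.329  0.05 ]
```

View pics/topz.png

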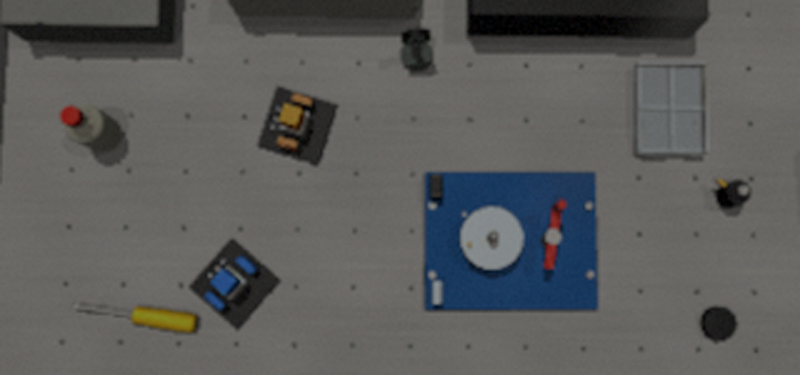

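```bash
cat >> h.py <<'E'
def down(yaw): return R.from_euler('z',yaw,degrees=True).as_matrix()@np.diag([1.,-1,-1])
def plan(p0,yaw0,p1,yaw1,n):
    """rows from pose to pose: straight line, const yaw rate (tool down)"""
    p0=np.array(p0,float);p1=np.array(p1,float);dp=(p1-p0)/n;dy=(yaw1-yaw0)/n
    out=[]
    for i in range(n):
        d=down(yaw0+i*dy).T@dp
        out.append([round(x,4) for x in d]+[round(-dy,2)])
    return out
def yawof(o): 
    m=tool(o);return np.degrees(np.arctan2(m[1,0],m[0,0]))
E
python3 - <<'E'
from h import *
from workcell import bot
o=bot.get_obs();T=tool(o);c=dict(np.load("pics/wrist0.npz"))
print("cam off tool",T.T@(c["eye"]-o["eef_pos"])); print("cam axes in tool\n",T.T@M(c)); print(yawof(o))
for r in plan(o["eef_pos"],yawof(o),[0.44,-0.10,0.28],90,24): print(r)
E
```

```text
cam off tool [ 0.00084989 -0.07878173 -0.13195254]
cam axes in tool
 [[ 9.99999687e-01  1.93006561e-05 -7.90732807e-04]
 [ 2.24658085e-04  9.51599464e-01  3.07340870e-01]
 [ 7.58392796e-04 -3.07340952e-01  9.51599162e-01]]
-76.83920354434866
[np.float64(-0.0126), np.float64(-0.0169), np.float64(-0.0016), np.float64(-6.95)]
[np.float64(-0.0104), np.float64(-0.0183), np.float64(-0.0016), np.float64(-6.95)]
[np.float64(-0.0082), np.float64(-0.0194), np.float64(-0.0016), np.float64(-6.95)]
[np.float64(-0.0057), np.float64(-0.0203), np.float64(-0.0016), np.float64(-6.95)]
[np.float64(-0.0032), np.float64(-0.0208), np.float64(-0.0016), np.float64(-6.95)]
[np.float64(-0.0007), np.float64(-0.0211), np.float64(-0.0016), np.float64(-6.95)]
[np.float64(0.0019), np.float64(-0.021), np.float64(-0.0016), np.float64(-6.95)]
[np.float64(0.0044), np.float64(-0.0206), np.float64(-0.0016), np.float64(-6.95)]
[np.float64(0.0068), np.float64(-0.0199), np.float64(-0.0016), np.float64(-6.95)]
[np.float64(0.0092), np.float64(-0.019), np.float64(-0.0016), np.float64(-6.95)]
[np.float64(0.0114), np.float64(-0
[... 403 characters left out ...]
t64(-0.008), np.float64(-0.0016), np.float64(-6.95)]
[np.float64(0.0203), np.float64(-0.0056), np.float64(-0.0016), np.float64(-6.95)]
[np.float64(0.0208), np.float64(-0.0031), np.float64(-0.0016), np.float64(-6.95)]
[np.float64(0.0211), np.float64(-0.0006), np.float64(-0.0016), np.float64(-6.95)]
[np.float64(0.021), np.float64(0.002), np.float64(-0.0016), np.float64(-6.95)]
[np.float64(0.0206), np.float64(0.0045), np.float64(-0.0016), np.float64(-6.95)]
[np.float64(0.0199), np.float64(0.007), np.float64(-0.0016), np.float64(-6.95)]
[np.float64(0.0189), np.float64(0.0093), np.float64(-0.0016), np.float64(-6.95)]
[np.float64(0.0176), np.float64(0.0115), np.float64(-0.0016), np.float64(-6.95)]
```

Call:
{"op": "send_rows", "data": {
  "increments": [
    [[-0.0126, -0.0169, -0.0016, -6.95], [-0.0104, -0.0183, -0.0016, -6.95], [-0.008, -0.0194, -0.0016, -6.95], [-0.0057, -0.0203, -0.0016, -6.95], [-0.0032, -0.0208, -0.0016, -6.95], [-0.0007, -0.0211, -0.0016, -6.95], [0.0019, -0.021, -0.0016, -6.95], [0.0044, -0.0206, -0.0016, -6.95]]
  ]
}}

```text
clock: 0.95
eef_pos: [0.2221, -0.3516, 0.2517]
tool_rot: [0.986, -0.168, -0.002, -0.004]
ft_force: [0.8, -0.5, -0.1]
grip_width: 0.0854
```

Call:
{"op": "send_rows", "data": {
  "increments": [
    [[0.0068, -0.02, -0.0016, -6.95], [0.0092, -0.019, -0.0016, -6.95], [0.0114, -0.0177, -0.0016, -6.95], [0.0135, -0.0162, -0.0016, -6.95], [0.0153, -0.0144, -0.0016, -6.95], [0.017, -0.0125, -0.0016, -6.95], [0.0184, -0.0103, -0.0016, -6.95], [0.0195, -0.008, -0.0016, -6.95]]
  ]
}}

```text
clock: 1.75
eef_pos: [0.3264, -0.2102, 0.264]
tool_rot: [0.944, 0.331, -0.001, -0.006]
ft_force: [-0.2, 0.4, -0.0]
grip_width: 0.0851
```

Call:
{"op": "send_rows", "data": {
  "increments": [
    [[0.0203, -0.0056, -0.0016, -6.95], [0.0208, -0.0031, -0.0016, -6.95], [0.0211, -0.0006, -0.0016, -6.95], [0.021, 0.002, -0.0016, -6.95], [0.0206, 0.0045, -0.0016, -6.95], [0.02, 0.007, -0.0016, -6.95], [0.019, 0.0093, -0.0016, -6.95], [0.0176, 0.0115, -0.0016, -6.95]]
  ]
}}

```text
clock: 2.55
eef_pos: [0.4248, -0.0648, 0.2762]
tool_rot: [0.665, 0.747, 0.001, -0.008]
ft_force: [-0.2, 0.2, 0.6]
grip_width: 0.0852
```

```bash
cat > snap.py <<'E'
import sys
from h import *
from workcell import bot,viewer
def snap(cam,tag):
    c=viewer.camera(cam);np.savez(f"pics/{tag}.npz",**c);cv2.imwrite(f"pics/{tag}.png",c["image"][:,:,::-1]);return c
if __name__=="__main__":
    c=snap(sys.argv[1],sys.argv[2]);o=bot.get_obs()
    print(o["clock"],np.round(o["eef_pos"],4),yawof(o),np.round(o["ft_force"],2),o["grip_width"],np.round(o["joint_pos"],3))
E
python3 snap.py wrist w1
```

```text
2.6 [ 0.4265 -0.0628  0.2764] 96.97619419753872 [3.14 1.71 0.82] 0.08556456143697333 [-0.155  0.099 -0.079  1.403  0.012 -0.277]
```

View pics/w1.png

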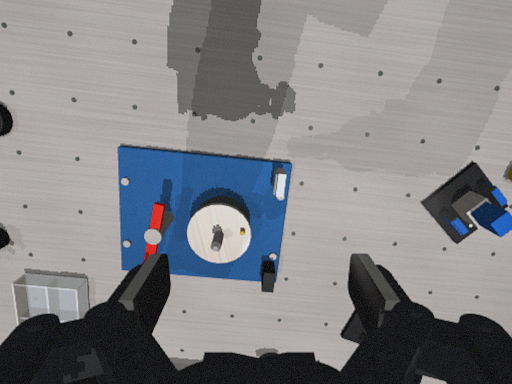

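Run:
```python
from h import *
c=dict(np.load("pics/w1.npz"));P=cloud(c);H=hsv(c)
z=P[...,2]; 
m=((z>0.048)&(z<0.062)&(H[...,1]<60)&(H[...,2]>140)).astype(np.uint8); m[:,:185]=0;m[:,255:]=0;m[:195]=0;m[270:]=0
pts=P[m>0];print(len(pts),np.median(pts[:,2]),"depth cloud table mean")
cn=max(cv2.findContours(m,0,1)[0],key=cv2.contourArea);h=cv2.convexHull(cn)[:,0]
w=np.array([ray(c,u,v,0.055)[:2] for u,v in h]);
A=np.c_[w,np.ones(len(w))];s=np.linalg.lstsq(A,(w**2).sum(1),rcond=None)[0];ctr=s[:2]/2;print("table ctr",ctr,"r",np.sqrt(s[2]+ctr@ctr))
y=(H[...,1]>110)&(H[...,0]>12)&(H[...,0]<35);y[:,:190]=0;y[:,252:]=0;y[:200]=0;y[265:]=0
v,u=np.nonzero(y);print("pin px",list(zip(u,v)))
pc=ray(c,u.mean(),v.mean(),0.060);print("pin",pc,"d",np.linalg.norm(pc[:2]-ctr),"ang",np.degrees(np.arctan2(*(pc[:2]-ctr)[::-1])))
im=cv2.resize(c["image"][140:290,110:300],None,fx=4,fy=4,interpolation=cv2.INTER_CUBIC);cv2.imwrite("pics/w1z.png",im[:,:,::-1])
sh=(z>0.085)&(z<0.098);sh[:,:195]=0;sh[:,245:]=0;sh[:200]=0;sh[260:]=0
print("shaft",sh.sum(),P[sh].mean(0), P[sh].min(0),P[sh].max(0))
```

```text
2644 0.055463817378490654 depth cloud table mean
table ctr [ 0.51299336 -0.10288215] r 0.039457696307720336
pin px [(np.int64(242), np.int64(229)), (np.int64(243), np.int64(229)), (np.int64(241), np.int64(230)), (np.int64(242), np.int64(230)), (np.int64(243), np.int64(230)), (np.int64(241), np.int64(231)), (np.int64(242), np.int64(231)), (np.int64(243), np.int64(231)), (np.int64(244), np.int64(231)), (np.int64(241), np.int64(232)), (np.int64(242), np.int64(232)), (np.int64(243), np.int64(232)), (np.int64(244), np.int64(232)), (np.int64(241), np.int64(233)), (np.int64(242), np.int64(233)), (np.int64(243), np.int64(233)), (np.int64(241), np.int64(234)), (np.int64(242), np.int64(234)), (np.int64(243), np.int64(234))]
pin [ 0.50422417 -0.0738828   0.06      ] d 0.030296217214377134 ang 106.82493257339782
shaft 89 [ 0.51105947 -0.10288589  0.08977612] [ 0.50664006 -0.1090315   0.0850123 ] [ 0.51829809 -0.09754536  0.09345597]
```

View pics/w1z.png

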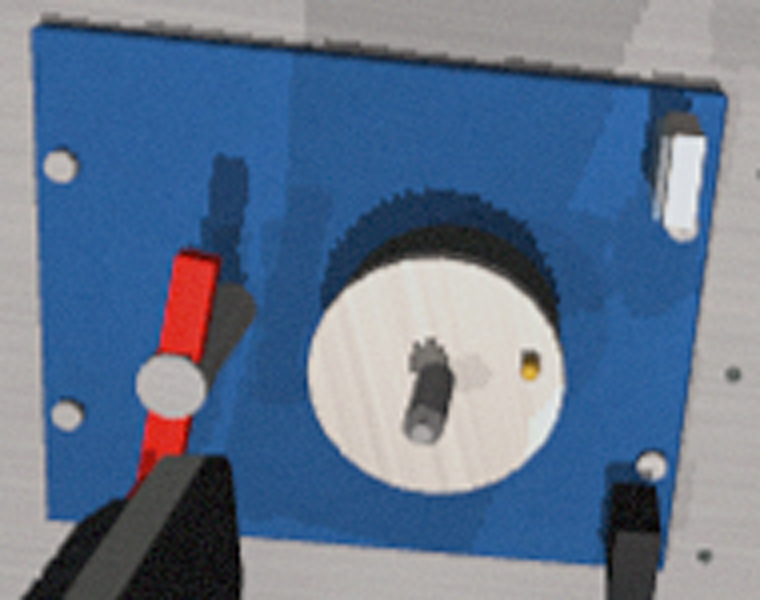

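Run:
```python
from h import *
from workcell import bot
o=bot.get_obs();print(o["eef_pos"],yawof(o))
for r in plan(o["eef_pos"],yawof(o),[0.60,0.165,0.28],71,7): print([float(x) for x in r])
```

```text
[ 0.42652728 -0.06279846  0.27637748] 96.97619419753872
[0.0293, 0.0286, -0.0005, 3.71]
[0.0311, 0.0266, -0.0005, 3.71]
[0.0327, 0.0245, -0.0005, 3.71]
[0.0343, 0.0224, -0.0005, 3.71]
[0.0356, 0.0201, -0.0005, 3.71]
[0.0369, 0.0177, -0.0005, 3.71]
[0.0379, 0.0153, -0.0005, 3.71]
```

Call:
{"op": "send_rows", "data": {
  "increments": [
    [[0.0293, 0.0286, -0.0005, 3.7], [0.0311, 0.0266, -0.0005, 3.7], [0.0327, 0.0245, -0.0005, 3.7], [0.0343, 0.0224, -0.0005, 3.7], [0.0356, 0.02, -0.0005, 3.7], [0.037, 0.0177, -0.0005, 3.7], [0.038, 0.0153, -0.0005, 3.7], [0, 0, 0, 0]]
  ]
}}

```text
clock: 3.4
eef_pos: [0.607, 0.171, 0.276]
tool_rot: [0.822, 0.57, -0.003, -0.009]
ft_force: [0.4, -0.8, -1.3]
grip_width: 0.0855
```

```bash
python3 snap.py wrist w2
```

```text
3.45 [0.6058 0.1692 0.2766] 69.45949988565417 [-0.52  0.02 -0.46] 0.085420649003776 [0.266 0.514 0.493 1.563 0.013 0.625]
```

View pics/w2.png

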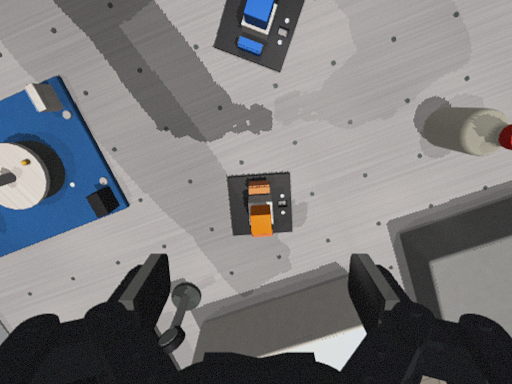

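Run:
```python
from h import *
c=dict(np.load("pics/w2.npz"));P=cloud(c);H=hsv(c);z=P[...,2]
w=slice(150,250),slice(205,315)
m=np.zeros(z.shape,np.uint8);m[w]=((H[...,2]<75)|(z>0.02))[w]
m=cv2.morphologyEx(m,cv2.MORPH_OPEN,np.ones((3,3)))
cn=max(cv2.findContours(m,0,1)[0],key=cv2.contourArea)
r=cv2.minAreaRect(cn);print("rect px",r)
b=cv2.boxPoints(r);W=np.array([ray(c,u,v,0.008) for u,v in b]);print(np.round(W,4),"ctr",W.mean(0)); 
for i in range(4):
    d=W[(i+1)%4]-W[i];print(np.linalg.norm(d),np.degrees(np.arctan2(d[1],d[0])))
t=(z>0.070)&(z<0.085);t2=np.zeros_like(t);t2[w]=t[w];t=t2&(H[...,1]>100)
q=P[t];print("block top",t.sum(),q.mean(0))
# back-projected at z=.077
v,u=np.nonzero(t); W=np.array([ray(c,a,b,0.077)[:2] for a,b in zip(u,v)],np.float32)
rr=cv2.minAreaRect(W*1000);print(rr)
im=cv2.resize(c["image"][150:260,200:320],None,fx=5,fy=5,interpolation=cv2.INTER_CUBIC);cv2.imwrite("pics/w2z.png",im[:,:,::-1])
```

```text
rect px ((260.0965881347656, 204.65863037109375), (62.284114837646484, 60.872337341308594), 85.2363510131836)
[[0.6101 0.1259 0.008 ]
 [0.632  0.2035 0.008 ]
 [0.7189 0.1813 0.008 ]
 [0.696  0.0986 0.008 ]] ctr [0.66427338 0.15233121 0.008     ]
0.08067287084202092 74.25154480874866
0.08968557195978842 -14.31789043628085
0.08582907152206529 -105.51266902151733
0.09005805998803233 162.395759452824
block top 436 [0.66151442 0.15302153 0.07699965]
((661.43603515625, 153.07107543945312), (23.731891632080078, 26.494783401489258), 73.42474365234375)
```

View pics/w2z.png

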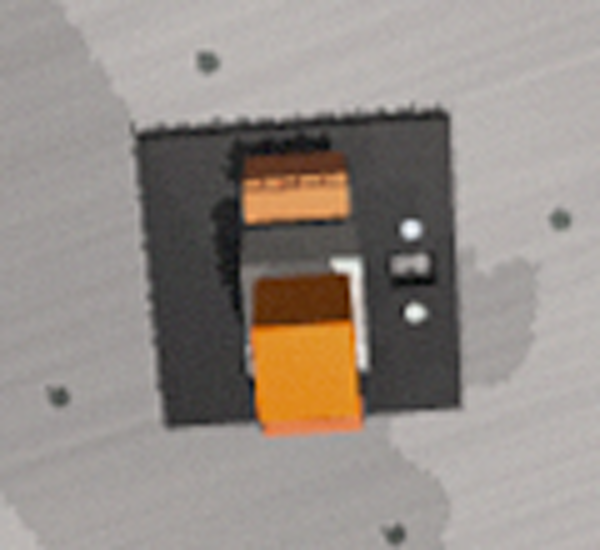

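Run:
```python
from h import *
from workcell import bot
c=dict(np.load("pics/w2.npz"))
o=bot.get_obs();print(tool(o)[:,2], "tool x",tool(o)[:,0])
px=[(135,130),(445,112),(460,405),(165,425)]
W=np.array([ray(c,200+(u-2)/5,150+(v-2)/5,0.008)[:2] for u,v in px]);print(W.mean(0))
for a,b in ((0,1),(3,2),(3,0),(2,1)):
    d=W[b]-W[a];print(np.linalg.norm(d),np.degrees(np.arctan2(d[1],d[0])))
d=[ray(c,200+(u-2)/5,150+(v-2)/5,0.008)[:2] for u,v in ((411,228),(415,312))];s=(d[0]+d[1])/2;e=d[0]-d[1];print("dots",d,np.degrees(np.arctan2(e[1],e[0])))
print(np.degrees(np.arctan2(*(s-[.6615,.153])[::-1])),np.linalg.norm(s-[.6615,.153]))
for r in plan(o["eef_pos"],yawof(o),[0.6615,0.153,0.14],74,7): print([float(x) for x in r])
```

```text
[-0.01551031  0.00943681 -0.99983517] tool x [0.35086737 0.93641901 0.00339531]
[0.66204886 0.15280944]
0.08231291825930506 72.77820178986906
0.0831071182122486 73.51450121809347
0.08533292760082953 163.3886345544759
0.0842771932152867 163.9316184994868
dots [array([0.66066972, 0.18501226]), array([0.68387815, 0.17805207])] 163.30604970130355
69.31313833649097 0.03049856154920568
[0.0006, 0.0083, 0.0195, -0.65]
[0.0005, 0.0083, 0.0195, -0.65]
[0.0004, 0.0083, 0.0195, -0.65]
[0.0003, 0.0083, 0.0195, -0.65]
[0.0003, 0.0083, 0.0195, -0.65]
[0.0002, 0.0083, 0.0195, -0.65]
[0.0001, 0.0083, 0.0195, -0.65]
```

Call:
{"op": "send_rows", "data": {
  "increments": [
    [[0.0006, 0.0083, 0.0195, -0.6], [0.0005, 0.0083, 0.0195, -0.6], [0.0004, 0.0083, 0.0195, -0.6], [0.0003, 0.0083, 0.0195, -0.6], [0.0003, 0.0083, 0.0195, -0.6], [0.0002, 0.0083, 0.0195, -0.6], [0.0001, 0.0083, 0.0195, -0.4], [0, 0, 0, 0]]
  ]
}}

```text
clock: 4.25
eef_pos: [0.6561, 0.1436, 0.1371]
tool_rot: [0.803, 0.596, -0.005, -0.008]
ft_force: [-0.4, -0.4, -1.8]
grip_width: 0.0852
```

Run:
```python
from h import *
from workcell import bot
o=bot.get_obs();print(o["eef_pos"],yawof(o),tool(o)[:,2])
D=np.array([0.662,0.153,0.054])-o["eef_pos"];print(tool(o).T@D,73.4-yawof(o))
```

```text
[0.65612592 0.14357991 0.13711598] 73.21308074250125 [-0.01787051  0.00598612 -0.99982239]
[0.0106678  0.00446844 0.08305263] 0.18691925749875793
```

Call:
{"op": "send_rows", "data": {
  "increments": [
    [[0.0035, 0.0015, 0.005, 0], [0.0035, 0.0015, 0.005, 0], [0.0035, 0.0015, 0.005, 0], [0, 0, 0.005, 0], [0, 0, 0.005, 0], [0, 0, 0.005, 0], [0, 0, 0, 0], [0, 0, 0, 0]]
  ]
}}

```text
clock: 5.05
eef_pos: [0.6635, 0.1527, 0.1101]
tool_rot: [0.803, 0.596, -0.003, -0.007]
ft_force: [-0.4, -0.2, 0.6]
grip_width: 0.0854
```

```bash
cat > go.py <<'E'
import sys
from h import *
from workcell import bot
o=bot.get_obs();print(o["clock"],np.round(o["eef_pos"],4),round(yawof(o),2),"tilt",np.round(tool(o)[:2,2],4),"F",np.round(o["ft_force"],2),"T",np.round(o["ft_torque"],3),"w",round(o["grip_width"],4),"j1,6",np.round(o["joint_pos"][[0,5]],2))
a=list(map(float,sys.argv[1:]))
if a:
    print("tool shift",np.round(tool(o).T@(np.array(a[:3])-o["eef_pos"]),4),"turn",round(-((a[3]-yawof(o)+180)%360-180),2))
E
python3 go.py .662 .153 .054 73.4
```

```text
5.05 [0.6635 0.1527 0.1101] 73.16 tilt [-0.0127  0.0071] F [-0.35 -0.19  0.56] T [-0.007 -0.002  0.019] w 0.0854 j1,6 [0.22 0.52]
tool shift [-0.0003 -0.0007  0.0561] turn -0.24
```

Call:
{"op": "send_rows", "data": {
  "increments": [
    [[0, 0, 0.008, 0], [0, 0, 0.008, 0], [0, 0, 0.008, 0], [0, 0, 0.008, 0], [0, 0, 0.008, 0], [0, 0, 0.008, 0], [0, 0, 0.008, 0], [0, 0, 0, 0]]
  ]
}}

```text
clock: 5.85
eef_pos: [0.6619, 0.1528, 0.048]
tool_rot: [0.803, 0.596, -0.004, -0.007]
ft_force: [0.3, -0.6, 0.2]
grip_width: 0.0853
```

```bash
python3 go.py .662 .153 .054 73.4
```

```text
5.85 [0.6619 0.1528 0.048 ] 73.14 tilt [-0.0146  0.0066] F [ 0.26 -0.64  0.17] T [-0.015 -0.018 -0.007] w 0.0853 j1,6 [0.22 0.52]
tool shift [ 0.0002 -0.0001 -0.006 ] turn -0.26
```

Call:
{"op": "send_rows", "data": {
  "increments": [
    [[0, 0, -0.003, 0], [0, 0, -0.003, 0], [0, 0, 0, 0], [0, 0, 0, 0], [0, 0, 0, 0], [0, 0, 0, 0], [0, 0, 0, 0], [0, 0, 0, 0]]
  ]
}}

```text
clock: 6.65
eef_pos: [0.6635, 0.1531, 0.0568]
tool_rot: [0.803, 0.596, -0.002, -0.006]
ft_force: [-0.6, 0.2, -0.2]
grip_width: 0.0856
```

```bash
python3 go.py .662 .153 .054 73.4
```

```text
6.65 [0.6635 0.1531 0.0568] 73.15 tilt [-0.0107  0.0075] F [-0.57  0.18 -0.15] T [-0.003  0.066 -0.027] w 0.0856 j1,6 [0.22 0.52]
tool shift [-0.0005 -0.0014  0.0028] turn -0.25
```

Call:
{"op": "send_rows", "data": {
  "increments": [
    [[-0.0005, -0.0014, 0.001, 0.2], [0, 0, 0, 0], [0, 0, 0, 0], [0, 0, 0, 0], [0, 0, 0, 0], [0, 0, 0, 0], [0, 0, 0, 0], [0, 0, 0, 0]]
  ],
  "hand": 1
}}

```text
clock: 7.45
eef_pos: [0.6617, 0.1531, 0.0555]
tool_rot: [0.804, 0.594, -0.002, -0.006]
ft_force: [-0.4, -0.2, 0.6]
grip_width: 0.0231
```

```bash
python3 go.py .662 .153 .074 73.4
```

```text
7.45 [0.6617 0.1531 0.0555] 72.93 tilt [-0.0111  0.0073] F [-0.42 -0.2   0.58] T [-0.102  0.067 -0.057] w 0.0231 j1,6 [0.22 0.52]
tool shift [ 0.      0.0001 -0.0185] turn -0.47
```

Call:
{"op": "send_rows", "data": {
  "increments": [
    [[0, 0, -0.01, 0], [0, 0, -0.018, 0], [0, 0, -0.02, 0], [0, 0, -0.02, 0], [0, 0, -0.02, 0], [0, 0, -0.02, 0], [0, 0, -0.015, 0], [0, 0, 0, 0]]
  ]
}}

```text
clock: 8.25
eef_pos: [0.6592, 0.1508, 0.1796]
tool_rot: [0.804, 0.594, -0.009, -0.009]
ft_force: [0.9, 0.3, -3.4]
grip_width: 0.0227
```

```bash
python3 go.py .513 -.103 .19 106.8
python3 - <<'E'
from h import *
from workcell import bot
o=bot.get_obs()
for r in plan(o["eef_pos"],yawof(o),[0.513,-0.103,0.19],106.8,14): print([float(x) for x in r])
E
python3 snap.py wrist w3; python3 snap.py scene s3
```

```text
8.25 [0.6592 0.1508 0.1796] 72.92 tilt [-0.0246  0.004 ] F [ 0.89  0.26 -3.41] T [-0.027 -0.078 -0.006] w 0.0227 j1,6 [0.22 0.52]
tool shift [-0.2856 -0.0655 -0.0078] turn -33.88
[-0.0204, -0.0047, -0.0007, -2.42]
[-0.0202, -0.0055, -0.0007, -2.42]
[-0.0199, -0.0064, -0.0007, -2.42]
[-0.0196, -0.0072, -0.0007, -2.42]
[-0.0193, -0.008, -0.0007, -2.42]
[-0.019, -0.0088, -0.0007, -2.42]
[-0.0186, -0.0096, -0.0007, -2.42]
[-0.0182, -0.0104, -0.0007, -2.42]
[-0.0177, -0.0112, -0.0007, -2.42]
[-0.0172, -0.0119, -0.0007, -2.42]
[-0.0167, -0.0126, -0.0007, -2.42]
[-0.0161, -0.0133, -0.0007, -2.42]
[-0.0156, -0.014, -0.0007, -2.42]
[-0.015, -0.0146, -0.0007, -2.42]
8.3 [0.6587 0.1507 0.1783] 72.92284934403718 [ 0.56  0.47 -3.31] 0.023222567178508645 [0.221 0.651 0.474 1.419 0.009 0.519]
8.35 [0.658  0.1505 0.1769] 72.92160989151422 [-0.76 -0.23 -3.7 ] 0.0231256011431006 [0.221 0.652 0.472 1.418 0.009 0.519]
```

View pics/w3.png

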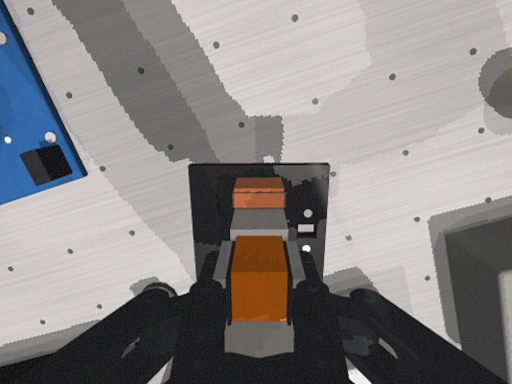

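Call:
{"op": "send_rows", "data": {
  "increments": [
    [[-0.0204, -0.0047, -0.001, -2.4], [-0.0202, -0.0055, -0.001, -2.4], [-0.02, -0.0064, -0.001, -2.4], [-0.0196, -0.0072, -0.001, -2.4], [-0.0193, -0.008, -0.001, -2.4], [-0.019, -0.0088, -0.001, -2.4], [-0.0186, -0.0096, -0.001, -2.4], [-0.0182, -0.0104, -0.001, -2.4]]
  ]
}}

```text
clock: 9.15
eef_pos: [0.565, 0.0022, 0.1723]
tool_rot: [0.687, 0.726, -0.018, -0.02]
ft_force: [0.1, -0.5, -2.0]
grip_width: 0.0232
```

Call:
{"op": "send_rows", "data": {
  "increments": [
    [[-0.0177, -0.0112, -0.001, -2.4], [-0.0172, -0.012, -0.001, -2.4], [-0.0167, -0.0126, -0.001, -2.4], [-0.016, -0.0133, -0.001, -2.4], [-0.0156, -0.014, -0.001, -2.4], [0, 0, 0, 0], [0, 0, 0, 0], [0, 0, 0, 0]]
  ]
}}

```text
clock: 9.95
eef_pos: [0.5033, -0.0938, 0.1696]
tool_rot: [0.605, 0.796, -0.021, -0.031]
ft_force: [0.4, 0.5, -3.8]
grip_width: 0.0234
```

```bash
python3 go.py .513 -.103 .165 106.8
```

```text
9.95 [ 0.5033 -0.0938  0.1696] 105.46 tilt [-0.0754  0.0038] F [ 0.39  0.5  -3.78] T [ 0.042 -0.069  0.005] w 0.0234 j1,6 [-0.18 -0.45]
tool shift [-0.0116  0.0072  0.0038] turn -1.34
```

Call:
{"op": "send_rows", "data": {
  "increments": [
    [[0, 0, 0, 0], [0, 0, 0, 0], [0, 0, 0, 0], [0, 0, 0, 0], [0, 0, 0, 0], [0, 0, 0, 0], [0, 0, 0, 0], [0, 0, 0, 0]]
  ]
}}

```text
clock: 10.75
eef_pos: [0.5043, -0.0912, 0.1688]
tool_rot: [0.603, 0.797, -0.021, -0.032]
ft_force: [-0.2, -0.0, -3.5]
grip_width: 0.0234
```

```bash
python3 go.py .513 -.103 .165 106.8
```

```text
10.75 [ 0.5043 -0.0912  0.1688] 105.68 tilt [-0.0758  0.0042] F [-0.25 -0.04 -3.46] T [-0.002 -0.091 -0.01 ] w 0.0234 j1,6 [-0.17 -0.45]
tool shift [-0.0138  0.0054  0.0031] turn -1.12
```

Call:
{"op": "send_rows", "data": {
  "increments": [
    [[0, 0.02, -0.003, 0], [0, 0.02, -0.003, 0], [0, 0.02, -0.003, 0], [0, 0.02, -0.003, 0], [0, 0.02, -0.003, 0], [0, 0.02, -0.003, 0], [0, 0, 0, 0], [0, 0, 0, 0]]
  ]
}}

```text
clock: 11.55
eef_pos: [0.6238, -0.0583, 0.1771]
tool_rot: [0.604, 0.796, -0.022, -0.033]
ft_force: [0.3, -0.1, -3.6]
grip_width: 0.023
```

```bash
python3 go.py .513 -.103 .165 106.8
```

```text
11.55 [ 0.6238 -0.0583  0.1771] 105.56 tilt [-0.0783  0.0043] F [ 0.31 -0.12 -3.61] T [ 0.019 -0.149 -0.018] w 0.023 j1,6 [-0.09 -0.36]
tool shift [-0.0136 -0.1175  0.0206] turn -1.24
```

Call:
{"op": "send_rows", "data": {
  "increments": [
    [[-0.001, -0.009, 0.001, 0], [-0.001, -0.009, 0.001, 0], [-0.001, -0.009, 0.001, 0], [-0.001, -0.009, 0.001, 0], [-0.001, -0.009, 0.001, 0], [-0.001, -0.009, 0.001, 0], [-0.001, -0.009, 0.001, 0], [0, 0, 0, 0]]
  ]
}}

```text
clock: 12.35
eef_pos: [0.5509, -0.0864, 0.1754]
tool_rot: [0.606, 0.794, -0.024, -0.035]
ft_force: [0.1, 0.4, -2.6]
grip_width: 0.023
```

```bash
python3 go.py .513 -.103 .165 106.8
```

```text
12.35 [ 0.5509 -0.0864  0.1754] 105.27 tilt [-0.0847  0.004 ] F [ 0.13  0.36 -2.61] T [ 0.077 -0.166  0.026] w 0.023 j1,6 [-0.15 -0.42]
tool shift [-0.0063 -0.0399  0.0135] turn -1.53
```

Call:
{"op": "send_rows", "data": {
  "increments": [
    [[0, 0, 0, 4], [0, 0, 0, 4], [0, 0, 0, 4], [0, 0, 0, 4], [0, 0, 0, 4], [0, 0, 0, 4], [0, 0, 0, 4], [0, 0, 0, 0]]
  ]
}}

```text
clock: 13.15
eef_pos: [0.5462, -0.0882, 0.1782]
tool_rot: [0.788, 0.615, -0.031, -0.027]
ft_force: [-0.7, 0.1, -3.2]
grip_width: 0.0232
```

```bash
python3 go.py .513 -.103 .165 106.8
```

```text
13.15 [ 0.5462 -0.0882  0.1782] 75.98 tilt [-0.0815  0.0045] F [-0.66  0.09 -3.18] T [-0.029 -0.155  0.008] w 0.0232 j1,6 [-0.16  0.09]
tool shift [-0.0222 -0.0275  0.0158] turn -30.82
```

Call:
{"op": "send_rows", "data": {
  "increments": [
    [[0, 0, -0.006, 0], [0, 0, -0.006, 0], [0, 0, -0.006, 0], [0, 0, -0.006, 0], [0, 0, -0.006, 0], [0, 0, -0.006, 0], [0, 0, -0.006, 0], [0, 0, 0, 0]]
  ]
}}

```text
clock: 13.95
eef_pos: [0.55, -0.0887, 0.2254]
tool_rot: [0.787, 0.616, -0.03, -0.026]
ft_force: [0.8, -0.3, -3.9]
grip_width: 0.0237
```

```bash
python3 go.py
```

```text
13.95 [ 0.55   -0.0887  0.2254] 76.2 tilt [-0.0786  0.0042] F [ 0.75 -0.26 -3.95] T [-0.006 -0.124 -0.003] w 0.0237 j1,6 [-0.16  0.09]
```

Call:
{"op": "send_rows", "data": {
  "increments": [
    [[0, 0, 0.02, 0], [0, 0, 0.02, 0], [0, 0, 0, 0], [0, 0, 0, 0], [0, 0, 0, 0], [0, 0, 0, 0], [0, 0, 0, 0], [0, 0, 0, 0]]
  ]
}}

```text
clock: 14.75
eef_pos: [0.5491, -0.0888, 0.1884]
tool_rot: [0.787, 0.616, -0.028, -0.024]
ft_force: [1.1, -0.1, -2.3]
grip_width: 0.0236
```

```bash
python3 go.py
```

```text
14.75 [ 0.5491 -0.0888  0.1884] 76.21 tilt [-0.0726  0.0033] F [ 1.06 -0.09 -2.34] T [-0.013 -0.143  0.015] w 0.0236 j1,6 [-0.16  0.09]
```

Call:
{"op": "send_rows", "data": {
  "increments": [
    [[0, 0, -0.01, 0], [0, 0, -0.01, 0], [0, 0, -0.01, 0], [0, 0, -0.01, 0], [0, 0, -0.01, 0], [0, 0, 0.025, 0], [0, 0, 0.025, 0], [0, 0, 0, 0]]
  ]
}}

```text
clock: 15.55
eef_pos: [0.5527, -0.0893, 0.1978]
tool_rot: [0.787, 0.617, -0.024, -0.02]
ft_force: [-0.9, 0.3, -4.2]
grip_width: 0.0233
```

```bash
python3 go.py
```

```text
15.55 [ 0.5527 -0.0893  0.1978] 76.21 tilt [-0.0618  0.0015] F [-0.86  0.29 -4.16] T [-0.008 -0.02  -0.004] w 0.0233 j1,6 [-0.16  0.09]
```

Call:
{"op": "send_rows", "data": {
  "increments": [
    [[0, 0, -0.01, 0], [0, 0, -0.01, 0], [0, 0, -0.01, 0], [0, 0, -0.01, 0], [0, 0, -0.01, 0], [0, 0, 0.05, 0], [0, 0, 0, 0], [0, 0, 0, 0]]
  ]
}}

```text
clock: 16.35
eef_pos: [0.5525, -0.0892, 0.2085]
tool_rot: [0.787, 0.617, -0.022, -0.018]
ft_force: [2.1, 0.8, -2.3]
grip_width: 0.0232
```

```bash
python3 go.py
```

```text
16.35 [ 0.5525 -0.0892  0.2085] 76.21 tilt [-0.0575  0.0008] F [ 2.07  0.77 -2.28] T [ 0.006 -0.251 -0.056] w 0.0232 j1,6 [-0.16  0.09]
```

Call:
{"op": "send_rows", "data": {
  "increments": [
    [[0, 0, -0.01, 0], [0, 0, -0.01, 0], [0, 0, -0.01, 0], [0, 0, -0.01, 0], [0, 0, -0.01, 0], [0, 0, 0.03, 0], [0, 0, 0.03, 0], [0, 0, 0, 0]]
  ]
}}

```text
clock: 17.15
eef_pos: [0.5614, -0.0905, 0.2151]
tool_rot: [0.787, 0.617, -0.014, -0.009]
ft_force: [-1.0, -0.7, -3.8]
grip_width: 0.0231
```

Call:
{"op": "send_rows", "data": {
  "increments": [
    [[0, 0, -0.01, 0], [0, 0, -0.01, 0], [0, 0, -0.01, 0], [0, 0, -0.01, 0], [0, 0, -0.01, 0], [0, 0, 0.03, 0], [0, 0, 0.03, 0], [0, 0, 0, 0]]
  ]
}}

```text
clock: 17.95
eef_pos: [0.5677, -0.0915, 0.2222]
tool_rot: [0.787, 0.617, -0.007, -0.001]
ft_force: [-0.0, 0.6, -3.4]
grip_width: 0.0234
```

```bash
python3 go.py .513 -.103 .175 106.8
```

```text
17.95 [ 0.5677 -0.0915  0.2222] 76.19 tilt [-0.0122 -0.0062] F [-0.01  0.6  -3.4 ] T [-0.001  0.053  0.047] w 0.0234 j1,6 [-0.16  0.09]
tool shift [-0.0238 -0.0499  0.0479] turn -30.61
```

Run:
```python
from h import *
from workcell import bot
o=bot.get_obs()
for r in plan(o["eef_pos"],yawof(o),[0.513,-0.103,0.19],106.8,7): print([float(x) for x in r])
```

```text
[-0.0035, -0.0072, 0.0046, -4.37]
[-0.0029, -0.0074, 0.0046, -4.37]
[-0.0023, -0.0076, 0.0046, -4.37]
[-0.0017, -0.0078, 0.0046, -4.37]
[-0.0011, -0.0079, 0.0046, -4.37]
[-0.0005, -0.008, 0.0046, -4.37]
[0.0001, -0.008, 0.0046, -4.37]
```

Call:
{"op": "send_rows", "data": {
  "increments": [
    [[-0.0035, -0.0072, 0.004, -4.3], [-0.003, -0.0074, 0.004, -4.3], [-0.0023, -0.0076, 0.004, -4.3], [-0.0017, -0.0078, 0.004, -4.3], [-0.001, -0.008, 0.004, -4.3], [-0.0005, -0.008, 0.004, -4.3], [0, -0.008, 0.004, -3.5], [0, 0, 0, 0]]
  ]
}}

```text
clock: 18.75
eef_pos: [0.5168, -0.1047, 0.2102]
tool_rot: [0.597, 0.802, -0.003, 0.004]
ft_force: [-0.3, 1.4, -2.3]
grip_width: 0.0234
```

```bash
python3 go.py .513 -.103 .16 106.8
```

```text
18.75 [ 0.5168 -0.1047  0.2102] 106.7 tilt [ 0.0034 -0.0091] F [-0.28  1.39 -2.3 ] T [ 0.041 -0.013 -0.004] w 0.0234 j1,6 [-0.2  -0.49]
tool shift [ 0.0032 -0.0032  0.0501] turn -0.1
```

Call:
{"op": "send_rows", "data": {
  "increments": [
    [[0.001, -0.001, 0.007, 0], [0.001, -0.001, 0.007, 0], [0.001, -0.001, 0.007, 0], [0, 0, 0.007, 0], [0, 0, 0.007, 0], [0, 0, 0.007, 0], [0, 0, 0.007, 0], [0, 0, 0, 0]]
  ]
}}

```text
clock: 19.55
eef_pos: [0.5156, -0.1027, 0.1594]
tool_rot: [0.598, 0.801, -0.002, 0.006]
ft_force: [0.2, -0.2, -2.8]
grip_width: 0.0231
```

```bash
python3 go.py .513 -.103 .15 106.8; python3 snap.py wrist w4
```

```text
19.55 [ 0.5156 -0.1027  0.1594] 106.53 tilt [ 0.0068 -0.0094] F [ 0.22 -0.17 -2.75] T [-0.019 -0.001  0.064] w 0.0231 j1,6 [-0.19 -0.48]
tool shift [ 0.0006 -0.0026  0.0093] turn -0.27
19.6 [ 0.5159 -0.1028  0.1599] 106.52866329768837 [ 0.27 -0.64 -3.58] 0.023449058640429482 [-0.192  0.335 -0.087  1.14  -0.008 -0.481]
```

View pics/w4.png

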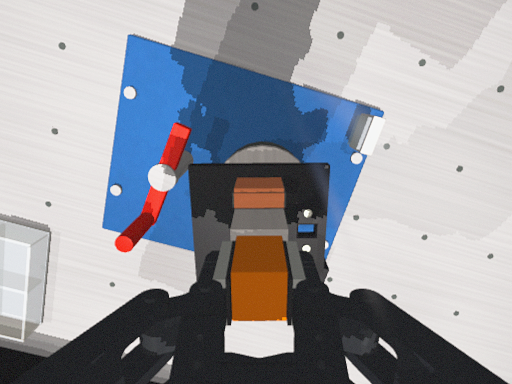

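```bash
python3 - <<'E'
from h import *
from workcell import bot
c=dict(np.load("pics/w4.npz"));o=bot.get_obs();P=cloud(c)
for z in (0.1124,):
  for u,v in ((190,164),(329,164),(260,164)):
    print(tool(o).T@(ray(c,u,v,z)-o["eef_pos"]))
print(tool(o).T@(P[200,215]-o["eef_pos"]),P[200,215],P[175,310])
# table rim visible
H=hsv(c)
# clamp post & hinge
print("hinge disc",P[177,161],"post",P[243,124])
E
python3 go.py .513 -.103 .15 106.8
```

```text
[-0.04114821 -0.04114104  0.04774946]
[ 0.04045384 -0.04129435  0.0468306 ]
[ 4.37656232e-05 -4.12184269e-02  4.72856303e-02]
[-0.02746766 -0.01865748  0.04804949] [ 0.50618067 -0.13488092  0.11204577] [ 0.47486854 -0.08432369  0.11105234]
hinge disc [ 0.51404023 -0.17840174  0.07573333] post [ 0.54876098 -0.18256233  0.11637729]
19.6 [ 0.5159 -0.1028  0.1599] 106.53 tilt [ 0.0075 -0.0095] F [ 0.27 -0.64 -3.58] T [ 0.041 -0.046  0.004] w 0.0234 j1,6 [-0.19 -0.48]
tool shift [ 0.0007 -0.0029  0.0098] turn -0.27
```

Call:
{"op": "send_rows", "data": {
  "increments": [
    [[0.0004, -0.0018, 0, -0.2], [0.0003, -0.0018, 0, 0], [0, 0, 0.003, 0], [0, 0, 0.003, 0], [0, 0, 0.003, 0], [0, 0, 0.003, 0], [0, 0, 0, 0], [0, 0, 0, 0]]
  ]
}}

```text
clock: 20.4
eef_pos: [0.513, -0.1036, 0.1481]
tool_rot: [0.597, 0.802, -0.001, 0.007]
ft_force: [0.3, 0.3, -2.6]
grip_width: 0.0232
```

```bash
python3 go.py .5123 -.1031 .1405 106.8
```

```text
20.4 [ 0.513  -0.1036  0.1481] 106.73 tilt [ 0.0102 -0.0101] F [ 0.26  0.25 -2.59] T [ 0.077  0.07  -0.062] w 0.0232 j1,6 [-0.19 -0.49]
tool shift [ 0.0008 -0.0005  0.0076] turn -0.07
```

Now over the taper.

Call:
{"op": "send_rows", "data": {
  "increments": [
    [[0.0004, -0.0004, 0.002, 0], [0.0002, 0, 0.002, 0], [0, 0, 0.002, 0], [0, 0, 0.002, 0], [0, 0, 0.002, 0], [0, 0, 0, 0], [0, 0, 0, 0], [0, 0, 0, 0]]
  ]
}}

```text
clock: 21.2
eef_pos: [0.5116, -0.1027, 0.1374]
tool_rot: [0.597, 0.803, -0.001, 0.006]
ft_force: [-0.7, -0.1, -2.4]
grip_width: 0.0233
```

```bash
python3 go.py .5125 -.1031 .1305 106.8
```

```text
21.2 [ 0.5116 -0.1027  0.1374] 106.75 tilt [ 0.0087 -0.0091] F [-0.66 -0.09 -2.42] T [ 0.188  0.204 -0.019] w 0.0233 j1,6 [-0.19 -0.49]
tool shift [-0.0006  0.0007  0.0069] turn -0.05
```

Call:
{"op": "send_rows", "data": {
  "increments": [
    [[0, 0.0004, 0.002, 0], [0, 0, 0.002, 0], [0, 0, 0.002, 0], [0, 0, 0.002, 0], [0, 0, 0.002, 0], [0, 0, 0, 0], [0, 0, 0, 0], [0, 0, 0, 0]]
  ]
}}

```text
clock: 22.0
eef_pos: [0.5117, -0.1027, 0.1259]
tool_rot: [0.597, 0.803, -0.001, 0.006]
ft_force: [-0.9, 1.1, -2.8]
grip_width: 0.0234
```

```bash
python3 go.py .5125 -.1031 .1185 106.8;python3 snap.py wrist w5
```

```text
22.0 [ 0.5117 -0.1027  0.1259] 106.74 tilt [ 0.0073 -0.009 ] F [-0.91  1.08 -2.83] T [ 0.135  0.243 -0.009] w 0.0234 j1,6 [-0.19 -0.49]
tool shift [-0.0006  0.0006  0.0074] turn -0.06
22.05 [ 0.5117 -0.1027  0.1259] 106.74263116170728 [-1.58 -0.1  -2.14] 0.02326012642670231 [-0.194  0.357 -0.15   1.055 -0.007 -0.486]
```

View pics/w5.png

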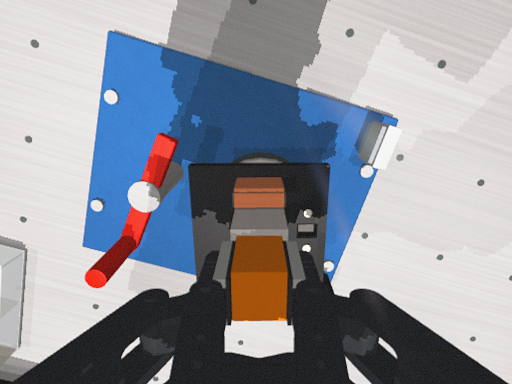

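Call:
{"op": "send_rows", "data": {
  "increments": [
    [[0, 0, 0.0015, 0], [0, 0, 0.0015, 0], [0, 0, 0.0015, 0], [0, 0, 0.0015, 0], [0, 0, 0.001, 0], [0, 0, 0.001, 0], [0, 0, 0, 0], [0, 0, 0, 0]]
  ]
}}

```text
clock: 22.85
eef_pos: [0.5117, -0.1027, 0.1174]
tool_rot: [0.597, 0.803, -0.001, 0.006]
ft_force: [-1.0, 0.3, -2.6]
grip_width: 0.0231
```

```bash
python3 go.py .5125 -.1031 .1105 106.8
```

```text
22.85 [ 0.5117 -0.1027  0.1174] 106.75 tilt [ 0.0075 -0.0089] F [-1.03  0.28 -2.63] T [0.145 0.273 0.006] w 0.0231 j1,6 [-0.19 -0.49]
tool shift [-0.0006  0.0006  0.0069] turn -0.05
```

Call:
{"op": "send_rows", "data": {
  "increments": [
    [[0, 0, 0.001, 0], [0, 0, 0.001, 0], [0, 0, 0.001, 0], [0, 0, 0, 0], [0, 0, 0, 0], [0, 0, 0, 0], [0, 0, 0, 0], [0, 0, 0, 0]]
  ]
}}

```text
clock: 23.65
eef_pos: [0.5117, -0.1027, 0.1142]
tool_rot: [0.597, 0.803, -0.001, 0.006]
ft_force: [-0.4, 1.3, -2.1]
grip_width: 0.0234
```

```bash
python3 go.py .5125 -.1031 .1105 106.8
```

```text
23.65 [ 0.5117 -0.1027  0.1142] 106.75 tilt [ 0.0075 -0.0088] F [-0.42  1.28 -2.11] T [0.115 0.261 0.009] w 0.0234 j1,6 [-0.19 -0.49]
tool shift [-0.0006  0.0006  0.0037] turn -0.05
```

Call:
{"op": "send_rows", "data": {
  "increments": [
    [[0, 0, 0.001, 0], [0, 0, 0.001, 0], [0, 0, 0.001, 0], [0, 0, 0, 0], [0, 0, 0, 0], [0, 0, 0, 0], [0, 0, 0, 0], [0, 0, 0, 0]]
  ]
}}

```text
clock: 24.45
eef_pos: [0.5118, -0.1027, 0.111]
tool_rot: [0.597, 0.803, -0.001, 0.006]
ft_force: [-0.8, 1.0, -2.7]
grip_width: 0.0232
```

```bash
python3 go.py .5125 -.1031 .1105 106.8
```

```text
24.45 [ 0.5118 -0.1027  0.111 ] 106.75 tilt [ 0.0075 -0.0087] F [-0.76  1.04 -2.71] T [ 0.155  0.309 -0.011] w 0.0232 j1,6 [-0.19 -0.49]
tool shift [-0.0006  0.0006  0.0005] turn -0.05
```

Call:
{"op": "send_rows", "data": {
  "increments": [
    [[0, 0, 0.0007, 0], [0, 0, 0.0007, 0], [0, 0, 0, 0], [0, 0, 0, 0], [0, 0, 0, 0], [0, 0, 0, 0], [0, 0, 0, 0], [0, 0, 0, 0]]
  ]
}}

```text
clock: 25.25
eef_pos: [0.5118, -0.1027, 0.1109]
tool_rot: [0.597, 0.803, -0.001, 0.006]
ft_force: [-0.9, 0.6, 0.7]
grip_width: 0.0232
```

```bash
python3 go.py .5125 -.1031 .1105 106.8; python3 snap.py scene s6;python3 - <<'E'
import cv2
im=cv2.imread('pics/s6.png');cv2.imwrite('pics/s6z.png',cv2.resize(im[150:260,140:300],None,fx=4.5,fy=4.5,interpolation=cv2.INTER_CUBIC))
E
```

```text
25.25 [ 0.5118 -0.1027  0.1109] 106.75 tilt [ 0.0084 -0.0089] F [-0.9   0.63  0.66] T [0.225 0.663 0.055] w 0.0232 j1,6 [-0.19 -0.49]
tool shift [-0.0006  0.0005  0.0004] turn -0.05
25.3 [ 0.5118 -0.1027  0.1109] 106.75039391763184 [-2.18  1.34  1.38] 0.023006375638605955 [-0.194  0.371 -0.172  1.017 -0.007 -0.486]
```

View pics/s6z.png

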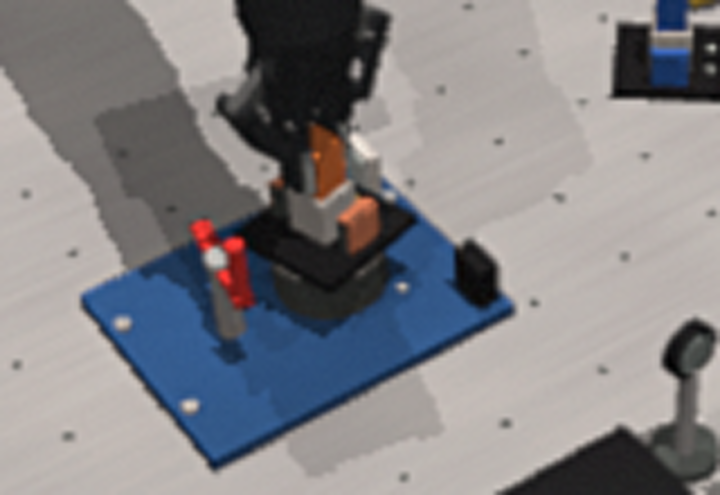

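Call:
{"op": "send_rows", "data": {
  "increments": [
    [[0, 0, 0, 0], [0, 0, 0, 0], [0, 0, 0, 0], [0, 0, 0, 0], [0, 0, 0, 0], [0, 0, 0, 0], [0, 0, 0, 0], [0, 0, 0, 0]]
  ],
  "hand": -0.2
}}

```text
clock: 26.1
eef_pos: [0.5157, -0.1038, 0.1123]
tool_rot: [0.597, 0.802, 0.0, 0.01]
ft_force: [1.2, 0.4, 0.8]
grip_width: 0.0513
```

```bash
python3 go.py .5125 -.1031 .1105 106.8; python3 snap.py wrist w7
python3 - <<'E'
from h import *
c=dict(np.load("pics/w7.npz"));P=cloud(c)
for u,v in ((195,170),(195,250),(260,168),(325,170),(322,240)): print(np.round(P[v-2:v+3,u-2:u+3].reshape(-1,3).mean(0),4))
E
```

```text
26.1 [ 0.5157 -0.1038  0.1123] 106.73 tilt [ 0.0166 -0.0112] F [1.22 0.42 0.8 ] T [-0.024  0.075 -0.005] w 0.0513 j1,6 [-0.19 -0.49]
tool shift [ 0.0016 -0.0029  0.0018] turn -0.07
26.15 [ 0.5157 -0.1038  0.1124] 106.72884651904823 [-0.2  -0.3   0.25] 0.05078488256260604 [-0.194  0.371 -0.169  1.013 -0.008 -0.486]
[ 0.4925 -0.1522  0.0636]
[ 0.5135 -0.1361  0.1162]
[ 0.4799 -0.1154  0.0639]
[ 0.4699 -0.0781  0.0636]
[ 0.5137 -0.0637  0.0635]
```

View pics/w7.png

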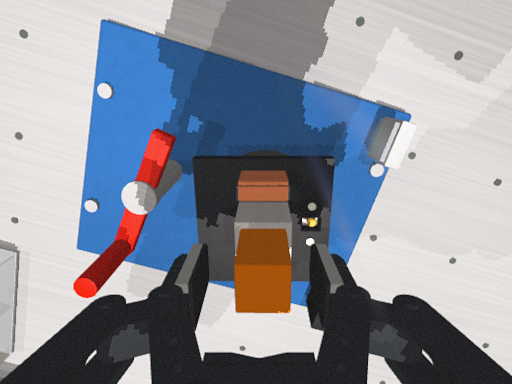

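Call:
{"op": "send_rows", "data": {
  "increments": [
    [[0, -0.001, -0.01, 0], [0, 0, -0.01, 0], [0, 0, -0.01, 0], [0, 0, -0.01, 0], [0, 0, -0.01, 0], [0, 0, -0.01, 0], [0, 0, 0, 0], [0, 0, 0, 0]]
  ]
}}

```text
clock: 26.95
eef_pos: [0.5146, -0.1035, 0.1799]
tool_rot: [0.597, 0.802, 0.001, 0.012]
ft_force: [1.0, -0.8, -0.3]
grip_width: 0.0514
```

```bash
python3 snap.py wrist w8
python3 - <<'E'
from h import *
for n in ("w7","w8"):
    c=dict(np.load(f"pics/{n}.npz"));P=cloud(c);H=hsv(c);z=P[...,2]
    red=((H[...,0]<6)|(H[...,0]>174))&(H[...,1]>150)
    t=red&(z>0.113)&(z<0.121); v,u=np.nonzero(t)
    W=np.array([ray(c,a,b,0.116)[:2] for a,b in zip(u,v)]);print(n,"post",len(u),W.mean(0),np.ptp(W,axis=0))
    b=red&(z>0.068)&(z<0.079);v,u=np.nonzero(b);W=np.array([ray(c,a,e,0.074)[:2] for a,e in zip(u,v)],np.float32)
    r=cv2.minAreaRect(W*1000);print(" bar",len(u),r)
    g=(H[...,1]<60)&(H[...,2]>100)&(z>0.071)&(z<0.082);g[:,:90]=0;g[:,200:]=0;v,u=np.nonzero(g);W=np.array([ray(c,a,e,0.076)[:2] for a,e in zip(u,v)]);print(" disc",len(u),W.mean(0) if len(u) else 0)
E
python3 go.py .55 -.182 .15 106.8
```

```text
27.0 [ 0.5147 -0.1035  0.1799] 106.7283367354195 [ 0.18 -0.17  0.91] 0.051531119141270613 [-0.194  0.308 -0.071  1.17  -0.008 -0.486]
w7 post 474 [ 0.54813598 -0.18231921] [0.01412068 0.01244338]
 bar 1998 ((513.24365234375, -177.0010223388672), (12.63399887084961, 80.66143035888672), 81.7344970703125)
 disc 903 [ 0.51386372 -0.17809469]
w8 post 223 [ 0.5485039  -0.18242537] [0.013352   0.01186989]
 bar 1045 ((513.4962768554688, -177.2384796142578), (12.180458068847656, 80.06031799316406), 81.69033813476562)
 disc 500 [ 0.51393494 -0.17792648]
27.0 [ 0.5147 -0.1035  0.1799] 106.73 tilt [ 0.0208 -0.0121] F [ 0.18 -0.17  0.91] T [-0.016 -0.008  0.024] w 0.0515 j1,6 [-0.19 -0.49]
tool shift [-0.0848  0.0107  0.0316] turn -0.07
```

View pics/w8.png

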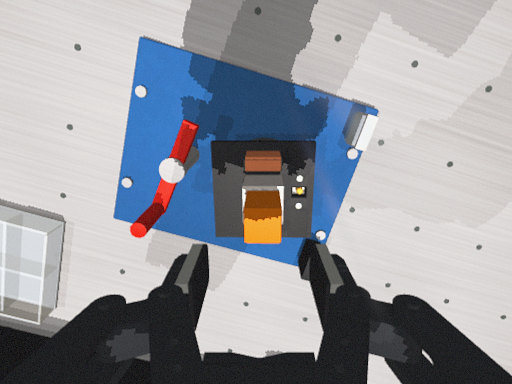

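Call:
{"op": "send_rows", "data": {
  "increments": [
    [[-0.012, 0.0013, 0.001, 0], [-0.012, 0.0013, 0.002, 0], [-0.012, 0.0013, 0.002, 0], [-0.012, 0.0013, 0.003, 0], [-0.012, 0.0013, 0.003, 0], [-0.012, 0.0013, 0.003, 0], [-0.01, 0.0013, 0.003, 0], [0, 0, 0, 0]]
  ]
}}

```text
clock: 27.8
eef_pos: [0.549, -0.188, 0.1596]
tool_rot: [0.598, 0.802, 0.0, 0.01]
ft_force: [0.1, 0.3, 0.4]
grip_width: 0.0512
```

```bash
python3 go.py .5483 -.1824 .103 106.8
```

```text
27.8 [ 0.549  -0.188   0.1596] 106.61 tilt [ 0.0159 -0.0115] F [0.14 0.33 0.41] T [0.009 0.033 0.02 ] w 0.0512 j1,6 [-0.33 -0.62]
tool shift [0.0064 0.0002 0.0565] turn -0.19
```

Call:
{"op": "send_rows", "data": {
  "increments": [
    [[0.003, 0, 0.003, 0], [0.002, 0, 0.006, 0], [0, 0, 0.009, 0], [0, 0, 0.009, 0], [0, 0, 0.009, 0], [0, 0, 0.009, 0], [0, 0, 0.006, 0], [0, 0, 0, 0]]
  ]
}}

```text
clock: 28.6
eef_pos: [0.547, -0.1812, 0.1032]
tool_rot: [0.597, 0.803, 0.0, 0.008]
ft_force: [0.2, 0.2, -0.1]
grip_width: 0.0515
```

```bash
python3 go.py .5483 -.1824 .103 106.8; python3 snap.py wrist w9
```

```text
28.6 [ 0.547  -0.1812  0.1032] 106.75 tilt [ 0.0133 -0.0098] F [ 0.19  0.17 -0.12] T [ 0.024  0.029 -0.023] w 0.0515 j1,6 [-0.32 -0.61]
tool shift [-0.0016  0.0009  0.0002] turn -0.05
28.65 [ 0.5472 -0.1812  0.1036] 106.7536279313454 [-0.46  0.14 -0.85] 0.051326671766162305 [-0.317  0.471 -0.035  1.048 -0.005 -0.61 ]
```

View pics/w9.png

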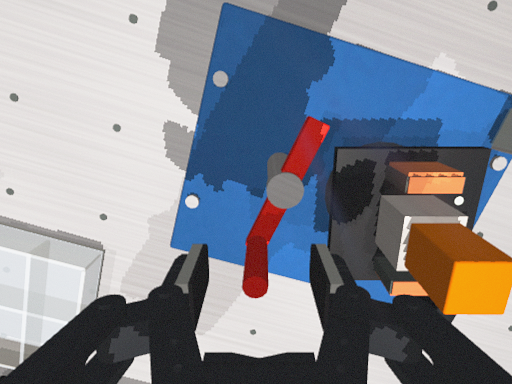

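Call:
{"op": "send_rows", "data": {
  "increments": [
    [[-0.001, 0.001, 0, 0], [0, 0, 0, 0], [0, 0, 0, 0], [0, 0, 0, 0], [0, 0, 0, 0], [0, 0, 0, 0], [0, 0, 0, 0], [0, 0, 0, 0]]
  ],
  "hand": 1
}}

```text
clock: 29.45
eef_pos: [0.5493, -0.1822, 0.1047]
tool_rot: [0.597, 0.802, 0.001, 0.009]
ft_force: [0.4, 1.0, -1.6]
grip_width: 0.0097
```

```bash
python3 go.py .5483 -.1824 .103 106.8
python3 - <<'E'
from h import *
from workcell import bot
o=bot.get_obs();p=o["eef_pos"];h=np.array([.5137,-.1776]);r=p[:2]-h;print(np.linalg.norm(r),np.degrees(np.arctan2(r[1],r[0])))
a0=np.arctan2(r[1],r[0]);n=14;rad=np.linalg.norm(r);a1=np.radians(-92)
A=np.linspace(a0,a1,n+1);q=np.c_[h[0]+rad*np.cos(A),h[1]+rad*np.sin(A),np.full(n+1,p[2])]
for i in range(n): print(np.round(tool(o).T@(q[i+1]-q[i]),4).tolist(),q[i+1].round(4))
E
```

```text
29.45 [ 0.5493 -0.1822  0.1047] 106.74 tilt [ 0.0158 -0.01  ] F [ 0.38  1.03 -1.61] T [0.025 0.055 0.016] w 0.0097 j1,6 [-0.32 -0.61]
tool shift [ 0.0001 -0.001   0.0017] turn -0.06
0.03587843354846898 -7.390887628227576
[-0.0034, -0.0017, 0.0] [ 0.5486 -0.1859  0.1047]
[-0.0032, -0.0021, 0.0] [ 0.5475 -0.1896  0.1047]
[-0.0029, -0.0024, 0.0] [ 0.5461 -0.1931  0.1047]
[-0.0027, -0.0027, 0.0] [ 0.5443 -0.1964  0.1047]
[-0.0024, -0.003, -0.0] [ 0.5421 -0.1995  0.1047]
[-0.002, -0.0032, -0.0] [ 0.5397 -0.2024  0.1047]
[-0.0017, -0.0034, -0.0] [ 0.5369 -0.205   0.1047]
[-0.0013, -0.0035, -0.0] [ 0.5339 -0.2073  0.1047]
[-0.0009, -0.0037, -0.0] [ 0.5307 -0.2092  0.1047]
[-0.0006, -0.0037, -0.0] [ 0.5272 -0.2108  0.1047]
[-0.0002, -0.0038, -0.0] [ 0.5237 -0.2121  0.1047]
[0.0002, -0.0038, -0.0] [ 0.52   -0.2129  0.1047]
[0.0006, -0.0037, -0.0001] [ 0.5162 -0.2134  0.1047]
[0.001, -0.0036, -0.0001] [ 0.5124 -0.2135  0.1047]
```

Call:
{"op": "send_rows", "data": {
  "increments": [
    [[-0.0034, -0.0017, 0, 0], [-0.0032, -0.002, 0, 0], [-0.003, -0.0024, 0, 0], [-0.0027, -0.0027, 0, 0], [-0.0024, -0.003, 0, 0], [-0.002, -0.0032, 0, 0], [0, 0, 0, 0], [0, 0, 0, 0]]
  ]
}}

```text
clock: 30.25
eef_pos: [0.5491, -0.183, 0.1047]
tool_rot: [0.591, 0.806, 0.023, 0.005]
ft_force: [-0.2, 1.7, 0.3]
grip_width: 0.0092
```

```bash
cat > arc.py <<'E'
import sys
from h import *
from workcell import bot
o=bot.get_obs();p=o["eef_pos"];h=np.array([.5137,-.1776]);r=p[:2]-h;print("rad",np.linalg.norm(r),"ang",np.degrees(np.arctan2(r[1],r[0])))
print(o["clock"],np.round(p,4),"F",np.round(o["ft_force"],2),"T",np.round(o["ft_torque"],2),o["grip_width"])
n=int(sys.argv[1]);a0=np.arctan2(r[1],r[0]);rad=0.036;a1=np.radians(float(sys.argv[2]))
A=np.linspace(a0,a1,n+1)[1:];q=np.r_[[p],np.c_[h[0]+rad*np.cos(A),h[1]+rad*np.sin(A),np.full(n,p[2])]]
for i in range(n): print(np.round(tool(o).T@(q[i+1]-q[i]),4).tolist())
E
python3 arc.py 7 -91
```

```text
rad 0.03586429987148086 ang -8.73170343952448
30.25 [ 0.5491 -0.183   0.1047] F [-0.15  1.72  0.34] T [-0.19  0.18 -0.14] 0.009226929424674282
[-0.0063, -0.0038, -0.0003]
[-0.0053, -0.0051, -0.0003]
[-0.0042, -0.0061, -0.0003]
[-0.0028, -0.0068, -0.0003]
[-0.0014, -0.0072, -0.0003]
[0.0001, -0.0074, -0.0003]
[0.0016, -0.0072, -0.0003]
```

Call:
{"op": "send_rows", "data": {
  "increments": [
    [[-0.009, -0.003, 0, 0], [-0.009, -0.004, 0, 0], [-0.008, -0.005, 0, 0], [-0.008, -0.006, 0, 0], [0, 0, 0, 0], [0, 0, 0, 0], [0, 0, 0, 0], [0, 0, 0, 0]]
  ]
}}

```text
clock: 31.05
eef_pos: [0.5408, -0.2036, 0.1042]
tool_rot: [0.587, 0.809, 0.038, -0.007]
ft_force: [1.1, 3.6, -0.0]
grip_width: 0.0096
```

```bash
python3 arc.py 7 -91; python3 go.py
```

```text
rad 0.037542810272467725 ang -43.83906206529132
31.05 [ 0.5408 -0.2036  0.1042] F [ 1.14  3.63 -0.  ] T [ 0.07 -0.17 -0.17] 0.009559959559927849
[-0.0004, -0.0046, -0.0003]
[-0.0013, -0.004, -0.0003]
[-0.0008, -0.0041, -0.0003]
[-0.0003, -0.0042, -0.0002]
[0.0002, -0.0042, -0.0002]
[0.0007, -0.0042, -0.0002]
[0.0012, -0.0041, -0.0002]
31.05 [ 0.5408 -0.2036  0.1042] 108.2 tilt [0.0331 0.069 ] F [ 1.14  3.63 -0.  ] T [ 0.065 -0.165 -0.168] w 0.0096 j1,6 [-0.4  -0.71]
```

Call:
{"op": "send_rows", "data": {
  "increments": [
    [[-0.002, -0.009, 0, 0], [-0.001, -0.009, 0, 0], [0, -0.009, 0, 0], [0.001, -0.009, 0, 0], [0, 0, 0, 0], [0, 0, 0, 0], [0, 0, 0, 0], [0, 0, 0, 0]]
  ]
}}

```text
clock: 31.85
eef_pos: [0.5222, -0.2113, 0.1045]
tool_rot: [0.583, 0.811, 0.053, 0.003]
ft_force: [0.6, 3.6, -1.7]
grip_width: 0.0092
```

```bash
python3 arc.py 3 -91; python3 go.py
```

```text
rad 0.03477100198418782 ang -75.80201926860104
31.85 [ 0.5222 -0.2113  0.1045] F [ 0.57  3.57 -1.65] T [ 0.14 -0.22 -0.04] 0.009227903311375936
[-0.0008, -0.0032, -0.0003]
[0.0007, -0.0031, -0.0002]
[0.0009, -0.003, -0.0002]
31.85 [ 0.5222 -0.2113  0.1045] 108.78 tilt [0.066  0.0827] F [ 0.57  3.57 -1.65] T [ 0.143 -0.224 -0.037] w 0.0092 j1,6 [-0.44 -0.76]
```

Call:
{"op": "send_rows", "data": {
  "increments": [
    [[0, -0.008, 0, 0], [0.001, -0.008, 0, 0], [0.001, -0.008, 0, 0], [0, 0, 0, 0], [0, 0, 0, 0], [0, 0, 0, 0], [0, 0, 0, 0], [0, 0, 0, 0]]
  ]
}}

```text
clock: 32.65
eef_pos: [0.5167, -0.2123, 0.1047]
tool_rot: [0.578, 0.813, 0.068, 0.014]
ft_force: [3.1, 3.7, -2.6]
grip_width: 0.0099
```

```bash
python3 arc.py 3 -91; python3 go.py; python3 snap.py wrist w10
```

```text
rad 0.03482582025452331 ang -85.07970994649338
32.65 [ 0.5167 -0.2123  0.1047] F [ 3.07  3.73 -2.59] T [-0.01 -0.24 -0.06] 0.00989396018532741
[-0.0008, -0.0015, -0.0002]
[0.0004, -0.0012, -0.0001]
[0.0004, -0.0012, -0.0001]
32.65 [ 0.5167 -0.2123  0.1047] 109.43 tilt [0.1018 0.0944] F [ 3.07  3.73 -2.59] T [-0.01  -0.238 -0.057] w 0.0099 j1,6 [-0.46 -0.79]
32.7 [ 0.5167 -0.2123  0.1047] 109.43508966939055 [ 2.22  4.26 -2.63] 0.009521252785399689 [-0.458  0.415 -0.131  0.975  0.13  -0.79 ]
```

View pics/w10.png

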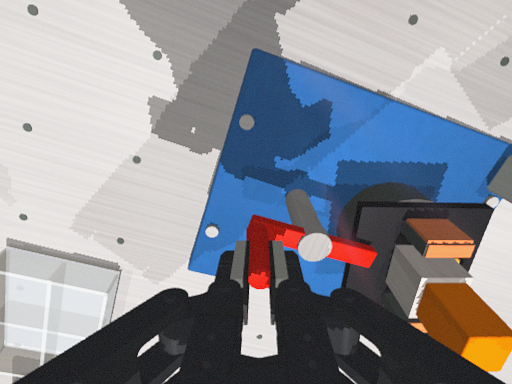

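Call:
{"op": "send_rows", "data": {
  "increments": [
    [[0.001, -0.01, 0, 0], [0.001, -0.01, 0, 0], [0.001, -0.01, 0, 0], [0, 0, 0, 0], [0, 0, 0, 0], [0, 0, 0, 0], [0, 0, 0, 0], [0, 0, 0, 0]]
  ]
}}

```text
clock: 33.5
eef_pos: [0.5156, -0.2132, 0.1061]
tool_rot: [0.57, 0.816, 0.092, 0.034]
ft_force: [4.6, 3.8, -4.6]
grip_width: 0.0097
```

```bash
python3 arc.py 1 -91; python3 go.py; python3 snap.py wrist w11; python3 snap.py top t11
python3 - <<'E'
from h import *
c=dict(np.load("pics/w11.npz"));P=cloud(c);H=hsv(c);z=P[...,2]
red=((H[...,0]<6)|(H[...,0]>174))&(H[...,1]>150)
b=red&(z>0.068)&(z<0.079);v,u=np.nonzero(b);W=np.array([ray(c,a,e,0.074)[:2] for a,e in zip(u,v)],np.float32)
print(len(u),cv2.minAreaRect(W*1000)); k=W[:,1]>-0.17
print(cv2.minAreaRect(W[k]*1000),cv2.fitLine(W[k],cv2.DIST_L2,0,.01,.01).T)
E
```

```text
rad 0.03563286614372078 ang -87.01860378474261
33.5 [ 0.5156 -0.2132  0.1061] F [ 4.64  3.79 -4.59] T [ 0.02 -0.58 -0.14] 0.00969488971058001
[0.0005, -0.0024, -0.0004]
33.5 [ 0.5156 -0.2132  0.1061] 110.46 tilt [0.1599 0.1119] F [ 4.64  3.79 -4.59] T [ 0.023 -0.584 -0.14 ] w 0.0097 j1,6 [-0.48 -0.83]
33.55 [ 0.5156 -0.2132  0.1061] 110.45687170271016 [ 4.31  3.56 -3.77] 0.009577849697937924 [-0.483  0.386 -0.181  0.912  0.174 -0.827]
33.6 [ 0.5156 -0.2132  0.1061] 110.45796453475167 [ 4.04  3.46 -4.27] 0.009315534741511583 [-0.483  0.386 -0.182  0.912  0.174 -0.827]
1837 ((512.0708618164062, -178.62799072265625), (15.469280242919922, 80.59877014160156), 3.422564744949341)
((510.59466552734375, -153.9452667236328), (15.469280242919922, 31.14512825012207), 3.422564744949341) [[ 0.0305974   0.9995318   0.51048565 -0.15349148]]
```

View pics/w11.png

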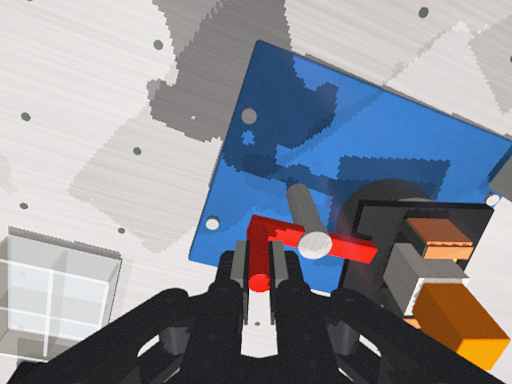

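Call:
{"op": "send_rows", "data": {
  "increments": [
    [[0, 0, 0, 0], [0, 0, 0, 0], [0, 0, 0, 0], [0, 0, 0, 0], [0, 0, -0.01, 0], [0, 0, -0.015, 0], [0, 0, -0.015, 0], [0, 0, -0.01, 0]]
  ],
  "hand": -0.2
}}

```text
clock: 34.4
eef_pos: [0.5033, -0.2214, 0.1579]
tool_rot: [0.572, 0.815, 0.089, 0.032]
ft_force: [0.5, 0.1, 0.2]
grip_width: 0.051
```

```bash
python3 go.py; python3 snap.py wrist w12
```

```text
34.4 [ 0.5033 -0.2214  0.1579] 110.19 tilt [0.1538 0.1091] F [0.54 0.06 0.25] T [-0.107  0.195 -0.006] w 0.051 j1,6 [-0.5  -0.85]
34.45 [ 0.504  -0.222   0.1595] 110.17644523608014 [ 0.6  -0.05  1.58] 0.051545558102457416 [-0.505  0.326 -0.117  1.042  0.171 -0.846]
```

View pics/w12.png

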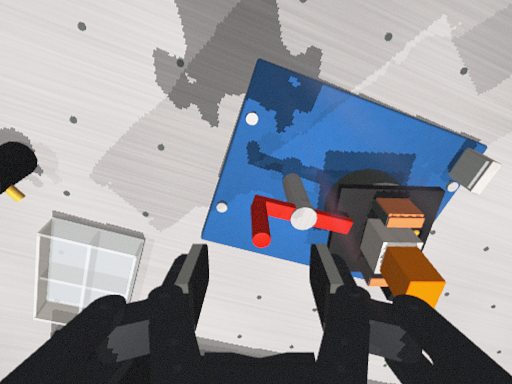

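```bash
cat > clampang.py <<'E'
import sys
from h import *
c=dict(np.load(f"pics/{sys.argv[1]}.npz"));P=cloud(c);H=hsv(c);z=P[...,2]
red=((H[...,0]<6)|(H[...,0]>174))&(H[...,1]>150)
t=red&(z>0.114)&(z<0.121);v,u=np.nonzero(t);W=np.array([ray(c,a,e,0.116)[:2] for a,e in zip(u,v)]);post=W.mean(0);print("post",len(u),post)
b=red&(z>0.072)&(z<0.078);v,u=np.nonzero(b);W=np.array([ray(c,a,e,0.074)[:2] for a,e in zip(u,v)],np.float32)
print("bar",len(u),cv2.minAreaRect(W*1000))
f=W[W[:,1]>-0.165]; d=cv2.fitLine(f,cv2.DIST_L2,0,.01,.01).ravel();print("finger line ang",np.degrees(np.arctan2(abs(d[1]),d[0]*np.sign(d[1]))), "centroid",f.mean(0))
fc=f.mean(0)-post;print("post->finger ang",np.degrees(np.arctan2(fc[1],fc[0])))
bl=((H[...,0]>100)&(H[...,0]<118)&(H[...,1]>120)&(np.abs(z-0.012)<.006)).astype(np.uint8)
cn=max(cv2.findContours(bl,0,1)[0],key=cv2.contourArea);h=cv2.convexHull(cn)[:,0]
W=np.array([ray(c,a,e,0.012)[:2] for a,e in h],np.float32);print("base",cv2.minAreaRect(W*1000))
E
python3 clampang.py w12; python3 clampang.py w1
```

```text
post 247 [ 0.51490626 -0.21428269]
bar 953 ((513.1065673828125, -178.44281005859375), (13.189611434936523, 80.20530700683594), 3.025810480117798)
finger line ang 91.92784 centroid [ 0.51189005 -0.15193866]
post->finger ang 92.76981240069473
base ((512.9759521484375, -130.95358276367188), (178.82601928710938, 223.9618682861328), 0.702394962310791)
post 0 nan
bar 365 ((509.5495910644531, -176.8406982421875), (11.541017532348633, 73.1286849975586), 81.9836196899414)clampang.py:5: RuntimeWarning: Mean of empty slice.
  t=red&(z>0.114)&(z<0.121);v,u=np.nonzero(t);W=np.array([ray(c,a,e,0.116)[:2] for a,e in zip(u,v)]);post=W.mean(0);print("post",len(u),post)
  ret = ret.dtype.type(ret / rcount)
Traceback (most recent call last):
  File "clampang.py", line 8, in <module>
    f=W[W[:,1]>-0.165]; d=cv2.fitLine(f,cv2.DIST_L2,0,.01,.01).ravel();print("finger line ang",np.degrees(np.arctan2(abs(d[1]),d[0]*np.sign(d[1]))), "centroid",f.mean(0))
                          ~~~~~~~~~~~^^^^^^^^^^^^^^^^^^^^^^^^^
cv2.error: OpenCV(4.12.0) /io/opencv/modules/imgproc/src/linefit.cpp:50: error: (-215:Assertion failed) count > 0 in function 'fitLine2D_wods'
```

```bash
python3 go.py .545 -.214 .16 110.17
```

```text
34.45 [ 0.504  -0.222   0.1595] 110.18 tilt [0.1563 0.1077] F [ 0.6  -0.05  1.58] T [-0.184  0.155  0.047] w 0.0515 j1,6 [-0.51 -0.85]
tool shift [-0.0066  0.0407  0.0068] turn 0.01
```

Call:
{"op": "send_rows", "data": {
  "increments": [
    [[-0.0015, 0.007, 0.0012, 0], [-0.0015, 0.007, 0.0012, 0], [-0.0015, 0.007, 0.0012, 0], [-0.0015, 0.007, 0.0012, 0], [-0.001, 0.007, 0.0012, 0], [0, 0.006, 0.001, 0], [0, 0, 0, 0], [0, 0, 0, 0]]
  ],
  "hand": 1
}}

```text
clock: 35.25
eef_pos: [0.5493, -0.2126, 0.1578]
tool_rot: [0.571, 0.815, 0.089, 0.032]
ft_force: [-0.7, 0.5, 0.1]
grip_width: -0.0001
```

```bash
python3 go.py .545 -.214 .105 110.17
```

```text
35.25 [ 0.5493 -0.2126  0.1578] 110.25 tilt [0.1537 0.1091] F [-0.69  0.5   0.06] T [-0.092  0.181 -0.02 ] w -0.0001 j1,6 [-0.45 -0.79]
tool shift [-0.0025 -0.0141  0.051 ] turn 0.08
```

Call:
{"op": "send_rows", "data": {
  "increments": [
    [[-0.0004, -0.001, 0.007, 0], [-0.0004, -0.001, 0.007, 0], [-0.0004, -0.002, 0.007, 0], [-0.0004, -0.002, 0.007, 0], [-0.0004, -0.002, 0.007, 0], [-0.0004, -0.002, 0.007, 0], [0, -0.001, 0.006, 0], [0, 0, 0, 0]]
  ]
}}

```text
clock: 36.05
eef_pos: [0.545, -0.2132, 0.1028]
tool_rot: [0.572, 0.815, 0.089, 0.03]
ft_force: [-0.1, 0.8, 0.3]
grip_width: 0.0004
```

```bash
python3 go.py .53 -.216 .105 110.17; python3 snap.py wrist w13
```

```text
36.05 [ 0.545  -0.2132  0.1028] 110.17 tilt [0.1508 0.11  ] F [-0.08  0.84  0.26] T [-0.062  0.15  -0.015] w 0.0004 j1,6 [-0.46 -0.8 ]
tool shift [ 0.0027 -0.0144 -0.0047] turn -0.0
36.1 [ 0.5452 -0.2134  0.1033] 110.16298368822542 [ 0.35 -0.14  0.68] 0.00019108991529019875 [-0.456  0.439 -0.104  0.938  0.166 -0.795]
```

View pics/w13.png

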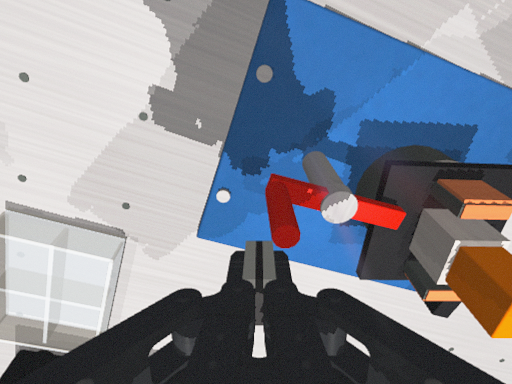

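Call:
{"op": "send_rows", "data": {
  "increments": [
    [[0.0014, -0.0037, -0.0005, 0], [0.0014, -0.0037, -0.0005, 0], [0.0014, -0.0037, -0.0005, 0], [0.0014, -0.0037, -0.0005, 0], [0, 0, 0, 0], [0, 0, 0, 0], [0, 0, 0, 0], [0, 0, 0, 0]]
  ]
}}

```text
clock: 36.9
eef_pos: [0.5329, -0.2146, 0.1064]
tool_rot: [0.571, 0.815, 0.091, 0.037]
ft_force: [1.1, -0.1, -0.8]
grip_width: 0.0001
```

```bash
python3 go.py .53 -.214 .105 110.17; python3 snap.py wrist w14;  python3 clampang.py w14
```

```text
36.9 [ 0.5329 -0.2146  0.1064] 110.25 tilt [0.1636 0.1065] F [ 1.11 -0.07 -0.79] T [-0.178 -0.165 -0.006] w 0.0001 j1,6 [-0.47 -0.81]
tool shift [ 0.0015 -0.0028  0.001 ] turn 0.08
36.95 [ 0.5329 -0.2146  0.1064] 110.25154802370184 [ 1.99  0.71 -0.16] -0.00016900794752018752 [-0.469  0.41  -0.144  0.918  0.17  -0.81 ]
post 523 [ 0.51247428 -0.21441406]
bar 1631 ((513.02294921875, -178.51251220703125), (80.64605712890625, 13.305051803588867), 88.96412658691406)
finger line ang 88.23685 centroid [ 0.5136961  -0.15180434]
post->finger ang 88.88204153701727
base ((513.0708618164062, -135.87734985351562), (178.58404541015625, 214.05833435058594), 0.7595211267471313)
```

Call:
{"op": "send_rows", "data": {
  "increments": [
    [[-0.0014, 0.0037, 0, 0], [-0.002, 0.007, 0, 0], [-0.002, 0.008, 0, 0], [-0.002, 0.008, 0, 0], [0, 0.002, -0.008, 0], [0, 0.003, -0.012, 0], [0, 0.003, -0.015, 0], [0, 0.003, -0.015, 0]]
  ]
}}

```text
clock: 37.75
eef_pos: [0.5626, -0.2127, 0.1619]
tool_rot: [0.571, 0.816, 0.09, 0.032]
ft_force: [-0.0, 0.5, -0.4]
grip_width: 0.0
```

Call:
{"op": "send_rows", "data": {
  "increments": [
    [[0, 0, -0.02, 0], [0, 0, -0.02, 0], [0, 0, -0.02, 0], [0, 0, -0.015, 0], [0, 0, 0, 0], [0, 0, 0, 0], [0, 0, 0, 0], [0, 0, 0, 0]]
  ]
}}

```text
clock: 38.55
eef_pos: [0.5519, -0.2207, 0.2428]
tool_rot: [0.57, 0.816, 0.09, 0.034]
ft_force: [0.3, -0.4, -0.9]
grip_width: -0.0002
```

```bash
python3 go.py; python3 snap.py wrist w15;  python3 clampang.py w15; python3 snap.py scene s15; python3 snap.py top t15;python3 - <<'E'
import cv2
from h import *
im=cv2.imread('pics/s15.png');cv2.imwrite('pics/s15z.png',cv2.resize(im[120:320,80:400],None,fx=2.5,fy=2.5,interpolation=cv2.INTER_CUBIC))
a=dict(np.load('pics/w15.npz'));P=cloud(a);H=hsv(a)
m=(H[...,2]<70)&(P[...,2]>0.055)&(P[...,2]<0.075)&(abs(P[...,0]-.513)<.06)&(abs(P[...,1]+.103)<.06)
q=P[m];A=np.c_[q[:,:2]-q[:,:2].mean(0),np.ones(len(q))];print(len(q),np.linalg.lstsq(A,q[:,2],rcond=None)[0])
for n in("top0","t15"):
    c=dict(np.load(f"pics/{n}.npz"));H=hsv(c)
    for k,(w,lo,hi) in dict(blue=((slice(200,245),slice(150,195)),100,125),yel=((slice(225,250),slice(105,165)),20,35),cap=((slice(145,175),slice(95,130)),0,5)).items():
        mm=(H[w][...,0]>=lo)&(H[w][...,0]<=hi)&(H[w][...,1]>120);v,u=np.nonzero(mm);print(n,k,len(u),u.mean().round(1),v.mean().round(1))
E
```

```text
38.55 [ 0.5519 -0.2207  0.2428] 110.38 tilt [0.1576 0.108 ] F [ 0.33 -0.35 -0.86] T [-0.1    0.163  0.001] w -0.0002 j1,6 [-0.46 -0.81]
38.6 [ 0.5519 -0.2207  0.2426] 110.37720337845897 [-1.3   0.48 -0.8 ] 5.485283867888227e-05 [-0.463  0.354  0.147  1.27   0.168 -0.806]
post 168 [ 0.51293863 -0.21422971]
bar 640 ((513.6158447265625, -178.127197265625), (79.39873504638672, 12.3992280960083), 89.02488708496094)
finger line ang 89.031494 centroid [ 0.5141335  -0.15185751]
post->finger ang 88.90250561499634
base ((513.2333374023438, -130.73658752441406), (178.3543701171875, 223.6927947998047), 0.6897984147071838)
38.65 [ 0.5519 -0.2207  0.2426] 110.3749860499817 [ 0.6  -0.33 -0.35] -0.00033730874818091623 [-0.463  0.354  0.147  1.27   0.168 -0.806]
38.7 [ 0.5519 -0.2208  0.2428] 110.37212625343328 [-0.24 -0.36  0.32] 1.4735640654537122e-05 [-0.463  0.354  0.147  1.27   0.168 -0.806]
1812 [0.01786922 0.02339827 0.0633661 ]
top0 blue 154 20.6 22.5
top0 yel 193 40.7 12.4
top0 cap 53 13.1 11.1
t15 blue 155 20.6 22.4
t15 yel 193 40.7 12.4
t15 cap 51 12.9 11.1
```

View pics/s15z.png

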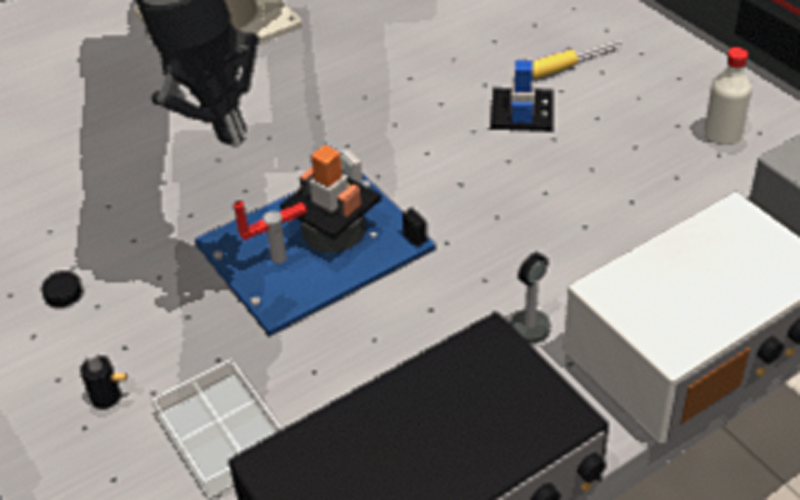

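View pics/w15.png

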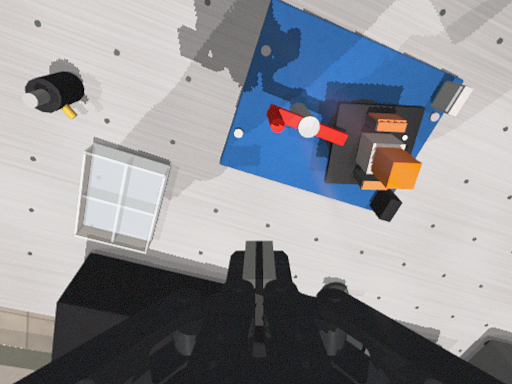

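Run:
```python
from h import *
a=dict(np.load('pics/w15.npz'));P=cloud(a);H=hsv(a)
for n,(u,v) in dict(tl=(345,108),tr=(417,112),bl=(333,178),br=(408,186),mid=(362,115),left=(340,130),block=(400,168)).items():
    print(n,np.round(np.median(P[v-1:v+2,u-1:u+2].reshape(-1,3),axis=0),4))
m=(H[...,2]<70)&(abs(P[...,2]-.0635)<.006)&(abs(P[...,0]-.513)<.06)&(abs(P[...,1]+.103)<.06)
q=P[m]
for _ in range(6):
    c0=q[:,:2].mean(0);A=np.c_[q[:,:2]-c0,np.ones(len(q))];s=np.linalg.lstsq(A,q[:,2],rcond=None)[0];r=q[:,2]-A@s;q=q[abs(r)<max(2*np.median(abs(r)),.0006)]
print(len(q),s)
b=(H[...,0]>100)&(H[...,0]<118)&(H[...,1]>120)&(abs(P[...,2]-.012)<.006);q=P[b];A=np.c_[q[:,:2]-q[:,:2].mean(0),np.ones(len(q))];print("base plate ref",np.linalg.lstsq(A,q[:,2],rcond=None)[0])
```

```text
tl [ 0.4884 -0.1485  0.0638]
tr [ 0.4681 -0.0807  0.0635]
bl [ 0.5584 -0.126   0.063 ]
br [ 0.5207 -0.0944  0.1323]
mid [ 0.4888 -0.1298  0.0632]
left [ 0.5084 -0.1451  0.0686]
block [ 0.5089 -0.1102  0.1326]
934 [0.00167094 0.00440935 0.06336118]
base plate ref [0.00096533 0.00066544 0.01233972]
```

Plate is flat at z = 0.063 m, block top is at 0.132 m, the clamp is on its stop, and the bystanders that I checked haven't moved. Handing in.

Run:
```python
from workcell import order,bot
print(bot.get_obs()["clock"]);print(order.job_done())
```

```text
38.7
the job is handed in; nothing more can be done
None
```

The copper-grating turret is seated on the drive with the pin in its slot, and the red clamp is closed over its plate. I handed the job in at 38.7 s with the gripper clear of everything.

**Seating:** I gripped the turret by its orange block and lowered it over the shaft and pin with the slot lined up by eye from the images. The pin went in without any searching, and the push on contact was about 4 N. The last depth readings put the plate top at 63.0–63.8 mm, against 63 mm expected. The block top is at about 132.5 mm, against 132 mm. The brass pin is visible in the slot.

**Clamp:** Pinching the post left the clamp about 2° short, so I finished it with a light push from closed fingers. It now measures about 1.6 rad, which is its stop.

**Bystanders:** The blue turret, the screwdriver and the bottle sit at the same pixels as at the start. The mirror post, post holder, lens can and tray look unmoved in the last scene image, but I did not measure them.

**Where things went less well or disagreed:**
- The arm picked up a tilt of about 4–5° while carrying the turret. I worked it back to under 1° before lowering. A larger tilt, about 11°, built up during the clamp push and stayed to the end, with no visible effect on the parts.
- My first plane fit showed the plate sloping by about 1.7°. That fit had taken in pixels from neighbouring surfaces. With those removed it is under 0.3°, and the plate readings agree, apart from one I discarded at the left edge (68.6 mm), beside the clamp finger.

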